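# Pack the sample racks into the carrier and fasten its cover

### The arm

A 6-joint arm with a two-finger parallel gripper is mounted at the origin on the work surface. World frame = base frame: x ahead of the robot, y to its left, z up, the work surface at z = 0. Lengths are in m, angles in rad, forces in N, time in s.
With the tool pointing down it reaches from about 0.25 to 0.8 m from the base axis. Payload 8.5 kg.
Tool frame: the origin (TCP) lies on the centre line of the jaws, within the pads' length; the fingertips stand 22 mm ahead of it and the grasp point (between the pads) lies 3 mm ahead of it; z points along the fingers, y is the line along which they close (so a half turn about z gives the same grasp; the last joint's range is limited). The gripper opens to 85 mm and grips with 20 to 120 N. Pads are 22 mm wide; open, the fingers measure 114 mm over their backs; the gripper's body (76 mm by 85 mm) begins 54 mm behind the grasp point. The pads swing forward as they close: fully open they stand 13 mm farther back than shut.
Start: joints at [-1.307, 0.238, -0.013, 1.319, 0, 1.571], TCP at [0.137, -0.507, 0.215] pointing down, gripper open.
Joint ranges: [-2.66, 2.66], [-1.03, 1.9], [-1.14, 1.46], [-1.82, 2.27], [-1.45, 1.34], [-3.14, 3.14]. Speed limits (rad/s): [2.22, 2.22, 2.79, 3.14, 3.14, 3.14].

### API

Orientations are given as [roll, pitch, yaw] about the fixed x, y, z axes, in that order (R = Rz(yaw) Ry(pitch) Rx(roll)).
In Python, from workcell import r, optics gives the robot as it stands.
- The arm moves only by the tool step_arm, never from a script. Its argument "series" is a list of rows, each an object of numbers: "claw": the opening, from -1 (shut) to 1 (fully open); "x", "y", "z": the shift along the tool's x, y, z scaled (see below); "wx", "wy", "wz": the turn, a rotation vector about the tool's x, y, z scaled (see below). A call has 1 to 12 rows; each row is the pose to reach, as a shift and turn from the pose commanded when the call began, along the tool's axes at that moment; what a row does not reach only later rows make up. The controller multiplies each number of a shift by 25 cm and each number of a turn by 45 degrees. A row lasts 1/12 s, in which the tool goes at most 41.7 mm and 7.16 degrees, less where a joint would pass 70% of its speed; a pose out of reach is approached as far as the arm can. A call with a number of a shift or a turn outside -1 to 1 is refused whole. A call with a gripper value outside its range is refused whole. The fingers move at their own pace and stop on an object; the grip force is fixed at half the most. Time passes only in rows, so rows that repeat a pose let the fingers close. It gives the time, the measured TCP pose, the force, the opening and the grip force at its end, in the units of the state.
- r.observe(): the state, without advancing time (a new reading comes with each control period).
- optics.get_image(name): name is "side" or "top" or "wrist"; returns a dict with "img" (480x640x3 uint8, red, green, blue), "z_map" (480x640 float32, m along the optical axis (not along the pixel's ray), 0 where there is no reading), "fx", "fy", "cx", "cy" (pixels), "position" and "rotation" of the camera in the world. Camera axes: x right, y down, z forward; pixel columns grow to the right and rows downward; lengths in m; the calibration is good to about 2 mm. A picture is of the moment at which its call begins.
- r.sign_off(): hands the job in; it is judged then, once.
Trained networks look in the newest picture that a camera, given by its name, has taken for a name from the list of things; names that differ only in an ending like _2 or _b are one class to them, and where a whole thing is asked for, a point or a joint stands for the part that bears it (a point fixed in the world has none). Each returns a list of dicts, best first, with "confidence" (0 to 1); they miss things now and then, are a little off and sometimes report something else, mostly with a low value. They report only what shows in the picture. A call takes as long as a camera call. They do not tell look-alikes from the thing itself.
- optics.outline_of(camera, query): "mask" (480x640 bool, what is visible of it) and "box" ([left, top, right, bottom] in pixels, round what is visible of it).
The state is a dict: "clock": time; "joint_pos": joint angles; "joint_velocities": joint speeds; "tau": joint torques, N m; "tool_pos": TCP position; "ee_rot": TCP orientation; "force": force on the tool from outside, world axes, zero at the start; "ft_torque": the same for the moment, N m; "width": opening from 0.0 (shut) to 1.0 (fully open); "grasp_force": force on a finger pad.
Only numpy, scipy, OpenCV 4.12 (cv2) and the standard library are available. Lean on these libraries where they do the work, as an engineer would, in place of code of your own. Each camera call takes 0.05 s, during which the arm holds its last target. There are 200 camera calls.

### The job

The finished sample racks are standing in the roofed rack bay with only their pull fins showing: draw every rack out through its front slot and stand each one upright in a lane of the carrier tray, flat on the tray's floor. When all are in, lay the cover over the tray on its centre stud and end posts, square with the tray, and only then spin its wing nut clockwise all the way down until it is snug. Do not tip a rack over and leave the other things on the bench alone.

Things in the scene. Friction and masses are not known exactly. Their poses are not given: they have to be found in the camera images.
- bay: Rack bay: fixed white housing 100 (x) x 214 (y) x 105 high; roof (above z 90), back and sides closed, no floor: racks slide on the bench. Origin: centre of underside. Its front face (x = -50) faces the robot; four slots 36 wide, 90 high at y = -75, -25, 25, 75. A rack comes out only along the bay's -x and is clear of the roof after 85 of travel; its fin starts about 30 before the face.
- tray: Fixed grey tray 159 (x) x 270 (y), -x end to the robot. Origin: centre of underside. Floor top z 6; four lanes along x, 36 x 149, centres x 0, y +-41, +-82, ribs up to z 18. Centre column 30 across and end posts (x 0, y +-114, 14 across) up to z 92 carry the cover. Coned stud 10 across on the column up to z 116. Two rear guide pins 8 across at x 69, y +-124, tapered from z 104 to 118, stop the cover from turning.
- cover: Aluminium plate 120 (x) x 260 (y) x 8, 450 g, lying flat. Origin: centre of underside. Centre hole 18 across; above it, on the z axis, a captive wing nut by which the cover can be lifted: straight black bar 64 long, 12 thick, from 32 to 54 above the cover's underside, on a thin hollow hub of 8 radius that takes in the stud.
- nut (a joint): Turn of the cover's wing nut, rad: grows clockwise seen from above, from 0 (loose; starts at 0 to 0.6) to its stop at 8.0 (snug). At 0 the bar lies along the cover's x axis, so its heading is the cover's yaw minus this value. The thread is fine: the bar keeps its height. It turns against about 0.06 N m of friction and stays where it is left.
- rack1: White sample rack (2 to 4 present), 135 (x) x 30 (y) x 80 high, 120 g. Origin: centre of underside. Foot plate 8 thick, full length. Upright pull fin at the -x end: x -67.5 to -43.5, 10 thick in y, up to z 80, free on both sides. Body x -12.5 to 67.5, 30 wide up to z 50, three capped tubes 17 wide up to z 79. Starts in a bay slot (origin near bay x = -37), fin outside.
- rack2: White sample rack (2 to 4 present), 135 (x) x 30 (y) x 80 high, 120 g. Origin: centre of underside. Foot plate 8 thick, full length. Upright pull fin at the -x end: x -67.5 to -43.5, 10 thick in y, up to z 80, free on both sides. Body x -12.5 to 67.5, 30 wide up to z 50, three capped tubes 17 wide up to z 79. Starts in a bay slot (origin near bay x = -37), fin outside.
- rack3: White sample rack (2 to 4 present), 135 (x) x 30 (y) x 80 high, 120 g. Origin: centre of underside. Foot plate 8 thick, full length. Upright pull fin at the -x end: x -67.5 to -43.5, 10 thick in y, up to z 80, free on both sides. Body x -12.5 to 67.5, 30 wide up to z 50, three capped tubes 17 wide up to z 79. Starts in a bay slot (origin near bay x = -37), fin outside.
- rack4: White sample rack (2 to 4 present), 135 (x) x 30 (y) x 80 high, 120 g. Origin: centre of underside. Foot plate 8 thick, full length. Upright pull fin at the -x end: x -67.5 to -43.5, 10 thick in y, up to z 80, free on both sides. Body x -12.5 to 67.5, 30 wide up to z 50, three capped tubes 17 wide up to z 79. Starts in a bay slot (origin near bay x = -37), fin outside.
- bottle: Bystander: bottle 64 across, 170 high, behind the tray. Origin: centre of its underside.
- jar: Bystander: jar 68 across, 80 high. Origin: centre of its underside.
- cup: Bystander: white open cup 68 across, 65 high. Origin: centre of its underside.
- pen: Bystander: black marker pen 130 long, 14 thick, lying between robot and tray. Origin: the middle of its underside.
- lancets: Bystander: white open box of lancets, 80 by 100 by 45 high, behind the tray. Origin: centre of its underside.
Things that resemble listed ones, but are neither listed nor needed, are in the scene too. What is shaped like the rack2 but yellow is not meant.

How it is judged:
On the way, in this order (a step that is already met when the one before it is completed fails the run):
1. every rack stands in a lane of the tray, before the cover goes on (x of rack1 in the frame of tray between -0.013 and 0.013 m and y of rack1 in the frame of tray between -0.105 and 0.105 m and z of rack1 in the frame of tray between 0.002 and 0.011 m and angle between each of rack1, rack2, rack3, rack4's own z axis and vertical below 0.1 rad and x of rack2 in the frame of tray between -0.013 and 0.013 m and y of rack2 in the frame of tray between -0.105 and 0.105 m and z of rack2 in the frame of tray between 0.002 and 0.011 m and x of rack3 in the frame of tray between -0.013 and 0.013 m and y of rack3 in the frame of tray between -0.105 and 0.105 m and z of rack3 in the frame of tray between 0.002 and 0.011 m and x of rack4 in the frame of tray between -0.013 and 0.013 m and y of rack4 in the frame of tray between -0.105 and 0.105 m and z of rack4 in the frame of tray between 0.002 and 0.011 m and not (horizontal distance between cover and tray below 0.007 m and z of cover in the frame of tray between 0.088 and 0.0965 m and angle between cover's own z axis and vertical below 0.05 rad and angle between the x axis of cover and the x axis of tray, either way round below 0.25 rad)), for 0.2 s.
2. the cover rests on the tray's column and posts over the stud, its wing nut not yet screwed down (horizontal distance between cover and tray below 0.007 m and z of cover in the frame of tray between 0.088 and 0.0965 m and angle between cover's own z axis and vertical below 0.05 rad and angle between the x axis of cover and the x axis of tray, either way round below 0.25 rad and value of joint nut below 1.5 rad), for 0.2 s.
At the end, for the whole second after the job is handed in: Every rack upright on the floor of a tray lane (13 mm along, 5 mm high, 0.1 rad), the cover resting on column and posts (7 mm off the axis, 4.5 mm in height, square within 0.25 rad, either way round), the wing nut turned to at least 7.7 of 8.0 rad, all at rest (x of rack1 in the frame of tray between -0.013 and 0.013 m and y of rack1 in the frame of tray between -0.105 and 0.105 m and z of rack1 in the frame of tray between 0.002 and 0.011 m and angle between each of rack1, rack2, rack3, rack4's own z axis and vertical below 0.1 rad and x of rack2 in the frame of tray between -0.013 and 0.013 m and y of rack2 in the frame of tray between -0.105 and 0.105 m and z of rack2 in the frame of tray between 0.002 and 0.011 m and x of rack3 in the frame of tray between -0.013 and 0.013 m and y of rack3 in the frame of tray between -0.105 and 0.105 m and z of rack3 in the frame of tray between 0.002 and 0.011 m and x of rack4 in the frame of tray between -0.013 and 0.013 m and y of rack4 in the frame of tray between -0.105 and 0.105 m and z of rack4 in the frame of tray between 0.002 and 0.011 m and horizontal distance between cover and tray below 0.007 m and z of cover in the frame of tray between 0.088 and 0.0965 m and angle between cover's own z axis and vertical below 0.05 rad and angle between the x axis of cover and the x axis of tray, either way round below 0.25 rad and value of joint nut above 7.7 rad and linear speed of each of cover, rack1, rack2, rack3, rack4 below 0.02 m/s); the robot touches nothing.
It fails at once if a rack is tipped over (more than 60 degrees) (angle between any of rack1, rack2, rack3, rack4's own z axis and vertical above 1.05 rad).
It fails at once if the wing nut is screwed down (past 1.5 rad) while the cover is not resting on the tray (value of joint nut above 1.5 rad and (horizontal distance between cover and tray above 0.02 m or z of cover in the frame of tray above 0.105 m)).
It fails at once if a bystander is pushed more than 4 cm from its place or knocked over (distance of any of bottle, jar, cup, pen, lancets from where it was at the start of the episode above 0.04 m or angle between any of bottle, jar, cup's own z axis and vertical above 0.7 rad).
Of rack1, rack2, rack3, rack4 only 2 to 4 are there at a start; the rules pass over those that are not, and their reading is None.
At some moment in a run one of cover may be knocked a few centimetres aside while the robot is not near it.
It also fails if it takes over 210 s, if anything falls off the work surface, if the arm or the gripper's body presses on something with over 40 N, if the wrist force passes 120 N, or if a joint passes its speed limit or range.

## Working session

There is one attempt and no reset: what is moved stays moved. The work goes in short steps, Python scripts to look and compute and a tool call to move; the robot and the scene stay as the last step left them, time stands still between calls to the robot, and variables do not carry over. Pictures are saved under pics/ and viewed, at most 14 in all, crops included, and the job is handed in when it is done.

Besides the shell and the picture viewer there is one more tool, called after ">>>" as name(argument=value, ...), one argument or row to a line, values as JSON. step_arm: Moves the arm, as the interface text tells. Shifts and turns lie within -1 to 1; 1 stands for 25 cm of shift or 45 degrees of turn. Its arguments: {"type":"object","properties":{"series":{"type":"array","items":{"type":"object","properties":{"claw":{"type":"number"},"x":{"type":"number"},"y":{"type":"number"},"z":{"type":"number"},"wx":{"type":"number"},"wy":{"type":"number"},"wz":{"type":"number"}}}}},"required":["series"]}

```bash
mkdir -p pics; ls
python3 - <<'E'
from workcell import r, optics
import cv2
print(r.observe())
for n in ["top","side"]:
    d=optics.get_image(n); cv2.imwrite(f"pics/{n}0.png",d["img"][:,:,::-1])
    print(n,d["position"],d["rotation"],d["fx"],d["cx"],d["cy"])
    for q in ["bay","tray","cover","rack1","bottle","jar","cup","pen","lancets","nut"]:
        print(q,[(round(o["confidence"],2),[int(v) for v in o["box"]]) for o in optics.outline_of(n,q)])
E
```

```text
pics
{'clock': 0.0, 'joint_pos': array([-1.30699451e+00,  2.38762998e-01, -1.42891166e-02,  1.31920081e+00,
       -1.58998497e-05,  1.57080482e+00]), 'joint_velocities': array([-1.10146548e-03,  8.91422041e-05,  2.04891030e-04, -6.59884523e-04,
       -1.15601036e-04,  8.84477943e-04]), 'tau': array([ 2.90375385e-03, -5.38788629e+01,  3.46433187e+01,  1.89442118e-02,
        3.72517943e-04,  5.60183537e-05]), 'tool_pos': array([ 0.13677042, -0.50639577,  0.2139734 ]), 'ee_rot': array([-3.14013605e+00,  1.59122081e-05,  2.63793345e-01]), 'force': array([-0.2516744 , -0.3504197 , -0.40332934]), 'ft_torque': array([ 0.02946854, -0.00911315, -0.03213788]), 'grasp_force': 0.0, 'width': 0.9984026665008005}
top [0.3290918  0.05365821 1.21903914] [-2.93527298 -0.00478096 -1.65108009] 538.8712735521246 318.41353846265935 239.75084996471858
bay [(0.76, [136, 182, 251, 258])]
tray [(0.72, [281, 202, 413, 289]), (0.53, [136, 183, 249, 260])]
cover [(0.73, [467, 196, 542, 314])]
rack1 [(0.97, [69, 245, 134, 301]), (0.92, [224, 229, 248, 259]), (0.91, [163, 247, 184, 279]), (0.75, [207, 231, 227,
[... 347 characters left out ...]
4621 -2.38854817] 592.8096594128968 325.31988172485666 230.06958183267793
bay [(0.7, [159, 220, 267, 335])]
tray [(0.64, [285, 167, 412, 278]), (0.43, [346, 139, 375, 178])]
cover [(0.84, [398, 147, 503, 207])]
rack1 [(0.8, [218, 281, 252, 322]), (0.73, [237, 267, 270, 307]), (0.72, [251, 255, 283, 293]), (0.71, [395, 146, 503, 209]), (0.67, [145, 327, 173, 409])]
bottle [(0.9, [256, 145, 281, 216]), (0.5, [218, 283, 253, 322])]
jar [(0.66, [343, 138, 374, 176])]
cup [(0.95, [236, 209, 267, 234]), (0.43, [253, 255, 283, 293]), (0.34, [201, 298, 239, 344])]
pen [(0.62, [401, 244, 450, 259])]
lancets [(0.83, [294, 161, 344, 204])]
nut [(0.7, [441, 156, 462, 175]), (0.48, [345, 139, 376, 179])]
```

View pics/top0.png

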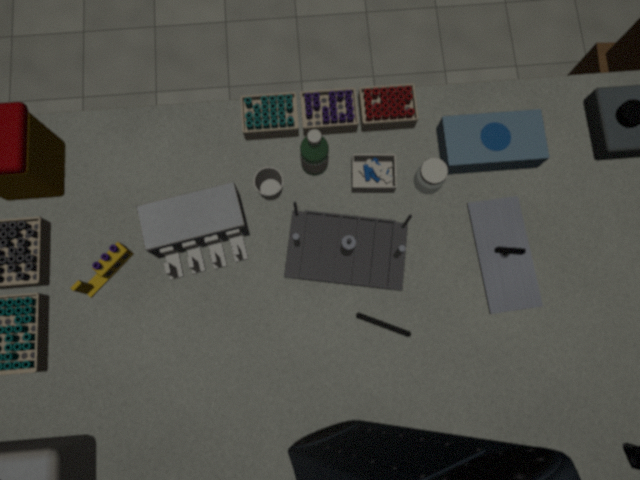

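View pics/side0.png

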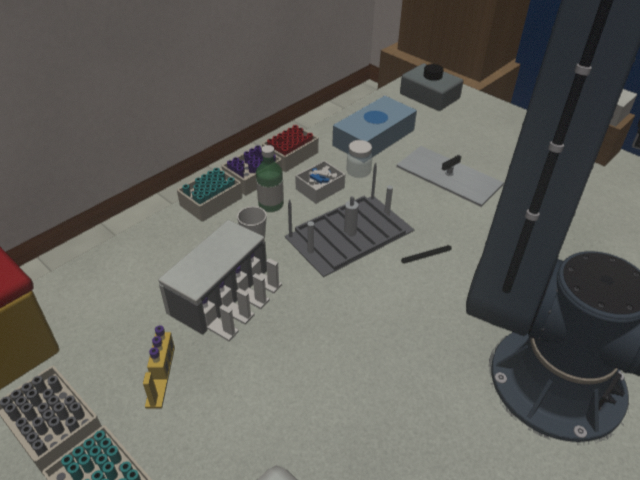

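Top view: the bay roof is at (193,217) with four white fins at (173,266), (195,258), (215,252) and (238,246). The tray column is at (348,243), and the cover is at (505,253) with its bar at (510,250). The look-alike is the yellow rack at (100,268), which I leave alone. The four white ones in the slots match the description.

```bash
cat > h.py <<'E'
import numpy as np, cv2
from scipy.spatial.transform import Rotation as R
from workcell import r, optics
def cloud(name, d=None):
    d=d or optics.get_image(name); z=d["z_map"]; v,u=np.mgrid[0:480,0:640]
    c=np.stack([(u-d["cx"])/d["fx"]*z,(v-d["cy"])/d["fy"]*z,z],-1)
    P=c@R.from_euler("xyz",d["rotation"]).as_matrix().T+d["position"]
    P[z==0]=np.nan
    return d,P
def sel(P,box,lo,hi):
    l,t,rr,b=box; q=P[t:b,l:rr].reshape(-1,3); return q[(q[:,2]>lo)&(q[:,2]<hi)]
def rect(q):
    (c,s,a)=cv2.minAreaRect((q[:,:2]*1000).astype(np.float32)); return np.round(c,1),np.round(s,1),round(a,1),len(q)
E
python3 - <<'E'
from h import *
for n,B in [("top",dict(bay=(120,170,260,265),fin=[(160,240,184,285),(184,240,204,280),(204,235,226,275),(226,225,252,270)],tray=(270,190,425,300),cover=(455,185,555,325))),
 ("side",dict(bay=(150,215,290,340),fin=[],tray=(280,160,420,280),cover=(390,140,510,215)))]:
    d,P=cloud(n); print(n)
    print("bay",rect(sel(P,B["bay"],.099,.112)), np.nanmedian(sel(P,B["bay"],.095,.12)[:,2]))
    for f in B["fin"]: print("fin",rect(sel(P,f,.06,.088)), np.nanmedian(sel(P,f,.07,.088)[:,2]))
    q=sel(P,B["tray"],.08,.13)
    lab=cv2.partition((q[:,:2]*1000).astype(np.float32).tolist(),lambda a,b:False) if 0 else None
    from scipy.cluster.hierarchy import fclusterdata
    L=fclusterdata(q[:,:2],.02,"distance")
    for i in set(L):
        c=q[L==i]; print("  post",len(c),np.round(np.median(c,0),4),np.round((c.min(0)+c.max(0))/2,4), rect(c)[1])
    print("tray",rect(sel(P,B["tray"],.003,.03)))
    q=sel(P,B["cover"],.004,.016); print("cover",rect(q),np.median(q,0).round(4)); q=sel(P,B["cover"],.043,.07); print("bar",rect(q),q.mean(0).round(4))
    q=sel(P,(355,310,415,340),.006,.03); 
    if n=="top": print("pen",rect(q)); print("bench",np.nanmedian(P[345:380,200:280,2]), np.nanmedian(P[340:380,460:560,2]))
    if n=="top":
        for k,b in dict(jar=(411,150,450,192),cup=(245,165,290,203),lanc=(350,150,403,194),bottle=(298,125,330,180)).items():
            q=sel(P,b,.03,.2); print(k,rect(q),q[:,2].max())
E
```

```text
top
bay (array([635.4, 298.5]), array([104.8, 214.7]), 10.3, 4686) 0.10508191194371319
fin (array([553.1, 349.9]), array([17.6, 68.9]), 73.9, 100) 0.07929823126624291
fin (array([560.9, 300.8]), array([18.1, 65.3]), 74.4, 87) 0.07877779896830583
fin (array([567.3, 253.2]), array([16.8, 63.7]), 77.3, 77) 0.07893128812131045
fin (array([581.5, 202.5]), array([18.5, 67.3]), 73.7, 91) 0.07968091473670702
  post 23 [0.644  0.0739 0.1022] [0.6445 0.0743 0.1003] [6.6 5.5]
  post 40 [0.5757 0.0777 0.0918] [0.5762 0.0776 0.088 ] [10.8 13.3]
  post 166 [ 0.5523 -0.0332  0.0925] [ 0.5545 -0.0343  0.0988] [28.1 30.4]
  post 24 [ 0.596  -0.1675  0.103 ] [ 0.5977 -0.1686  0.0994] [7.5 5.3]
  post 42 [ 0.5318 -0.145   0.0913] [ 0.5321 -0.1456  0.0895] [12.1 12.7]
tray (array([568.4, -39.1]), array([361.8, 256.3]), 85.5, 8582)
cover (array([ 517.5, -397. ]), array([230.3, 334.1]), 82.3, 6030) [ 0.5078 -0.3916  0.0082]
bar (array([ 517. , -392.6]), array([63.6, 13. ]), 82.0, 178) [ 0.516  -0.392   0.0529]
pen (array([373.1, -95.6]), array([126.8,  43. ]), 56.6, 367)
bench 0.00042365941154609565 0.000
[... 406 characters left out ...]
0.2, 3912) 0.10427224808660362
  post 42 [0.7399 0.0107 0.0988] [0.7426 0.0098 0.0972] [ 4.8 25. ]
  post 45 [0.6425 0.0766 0.097 ] [0.6426 0.0762 0.0991] [7.3 8.3]
  post 42 [0.5709 0.0813 0.0902] [0.5736 0.0808 0.0877] [11.  18.3]
  post 158 [ 0.5487 -0.0286  0.0916] [ 0.5518 -0.0316  0.0991] [30.4 29.2]
  post 38 [ 0.5948 -0.1662  0.0981] [ 0.595  -0.1677  0.0994] [ 7.5 11.9]
  post 38 [ 0.5278 -0.1409  0.0904] [ 0.529  -0.1428  0.0867] [13.9 13.5]
tray (array([591.2, -97.7]), array([379.9, 446.3]), 44.6, 6287)
cover (array([ 502.9, -400. ]), array([371.2, 331.6]), 43.2, 2577) [ 0.5013 -0.3846  0.0076]
bar (array([ 521., -283.]), array([285.1,  16.8]), 85.9, 127) [ 0.5138 -0.363   0.0517]
```

```bash
cat >> h.py <<'E'
def plan(*wps, cur=None):
    """wps (x,y,z,yaw_deg): prints tool-frame scaled shift/turn of each leg (tool down); one call per leg"""
    o=r.observe(); p=np.array(cur[:3] if cur else o["tool_pos"]); y=np.radians(cur[3]) if cur else o["ee_rot"][2]
    for w in wps:
        t=np.array(w[:3]); yy=np.radians(w[3]); D=R.from_euler("xyz",[np.pi,0,y]).as_matrix()
        s=D.T@(t-p)/.25; a=(yy-y+np.pi)%(2*np.pi)-np.pi
        rows=max(np.linalg.norm(t-p)/.0417,abs(np.degrees(a))/7.16)
        print("to",w,"x %.3f y %.3f z %.3f wz %.3f"%(*s,-a/(np.pi/4)),"rows %.1f"%rows); p,y=t,yy
def st():
    o=r.observe(); print(round(o["clock"],2),o["tool_pos"].round(4),np.degrees(o["ee_rot"]).round(2),"F",o["force"].round(1),"w",round(o["width"]*85,1),"g",round(o["grasp_force"],1),"j",o["joint_pos"].round(2))
E
python3 - <<'E'
from h import *
plan((.25,-.35,.38,0),(.33,-.15,.40,0),(.42,-.04,.40,-11))
E
```

```text
to (0.25, -0.35, 0.38, 0) x 0.600 y -0.487 z -0.662 wz 0.336 rows 6.1
to (0.33, -0.15, 0.4, 0) x 0.320 y -0.800 z -0.080 wz -0.000 rows 5.2
to (0.42, -0.04, 0.4, -11) x 0.360 y -0.440 z -0.000 wz 0.244 rows 3.4
```

>>> step_arm(
  series=[
    {"x": 0.6, "y": -0.487, "z": -0.662, "wz": 0.336, "claw": 1},
    {"x": 0.6, "y": -0.487, "z": -0.662, "wz": 0.336, "claw": 1},
    {"x": 0.6, "y": -0.487, "z": -0.662, "wz": 0.336, "claw": 1},
    {"x": 0.6, "y": -0.487, "z": -0.662, "wz": 0.336, "claw": 1},
    {"x": 0.6, "y": -0.487, "z": -0.662, "wz": 0.336, "claw": 1},
    {"x": 0.6, "y": -0.487, "z": -0.662, "wz": 0.336, "claw": 1},
    {"x": 0.6, "y": -0.487, "z": -0.662, "wz": 0.336, "claw": 1},
    {"x": 0.6, "y": -0.487, "z": -0.662, "wz": 0.336, "claw": 1},
  ],
)

```text
validation failed for argument at $.se...
```

>>> step_arm(
  series=[
    {"x": 0.32, "y": -0.8, "z": -0.08, "claw": 1},
    {"x": 0.32, "y": -0.8, "z": -0.08, "claw": 1},
    {"x": 0.32, "y": -0.8, "z": -0.08, "claw": 1},
    {"x": 0.32, "y": -0.8, "z": -0.08, "claw": 1},
    {"x": 0.32, "y": -0.8, "z": -0.08, "claw": 1},
    {"x": 0.32, "y": -0.8, "z": -0.08, "claw": 1},
    {"x": 0.32, "y": -0.8, "z": -0.08, "claw": 1},
  ],
)

```text
validation failed for argument at $.se...
```

>>> step_arm(
  series=[
    {"x": 0.36, "y": -0.44, "wz": 0.244, "claw": 1},
    {"x": 0.36, "y": -0.44, "wz": 0.244, "claw": 1},
    {"x": 0.36, "y": -0.44, "wz": 0.244, "claw": 1},
    {"x": 0.36, "y": -0.44, "wz": 0.244, "claw": 1},
    {"x": 0.36, "y": -0.44, "wz": 0.244, "claw": 1},
    {"x": 0.36, "y": -0.44, "wz": 0.244, "claw": 1},
    {"x": 0.36, "y": -0.44, "wz": 0.244, "claw": 1},
  ],
)

```text
validation failed for argument at $.se...
```

Run:
```python
from h import *
st()
d,P=cloud("wrist"); cv2.imwrite("pics/w1.png",d["img"][:,:,::-1]); print(d["position"],d["rotation"])
from scipy.cluster.hierarchy import fclusterdata
q=P.reshape(-1,3); q=q[(q[:,2]>.085)&(q[:,2]<.13)&(q[:,0]>.4)&(q[:,0]<.68)&(abs(q[:,1]+.04)<.2)][::2]
L=fclusterdata(q[:,:2],.02,"distance")
for i in set(L):
    c=q[L==i]; print("  post",len(c),np.round(np.median(c,0),4),np.round((c.min(0)+c.max(0))/2,4), rect(c)[1])
```

```text
1.2 [ 0.1369 -0.5068  0.2146] [-179.99   -0.     15.12] F [ 0.2 -0.4  0.6] w 85.1 g 0.0 j [-1.31  0.24 -0.01  1.32  0.    1.57]
[ 0.20026808 -0.489374    0.37336552] [ 2.88091258e+00  1.53152184e-03 -1.30638735e+00]Traceback (most recent call last):
  File "<stdin>", line 6, in <module>
    Z = linkage(Y, method=method)
    n = distance.num_obs_y(y)
    raise ValueError("The number of observations cannot be determined on "
                     "an empty distance matrix.")
ValueError: The number of observations cannot be determined on an empty distance matrix.
```

View pics/w1.png

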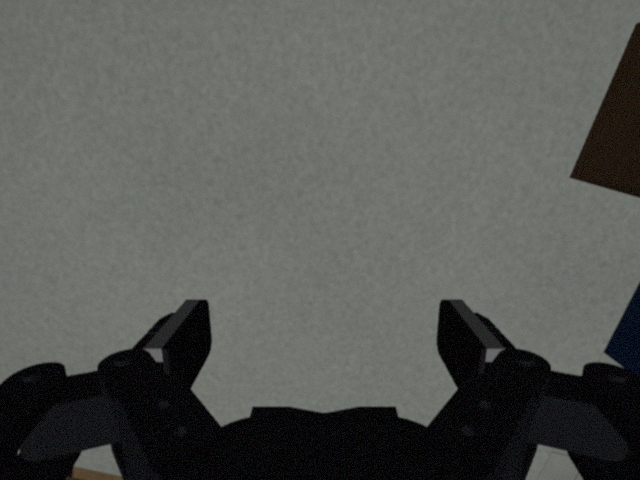

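The wrist view only shows the bench and the fingers, because the arm hasn't moved: the calls were refused. I'll retry with all fields filled in.

>>> step_arm(
  series=[
    {"x": 0.6, "y": -0.487, "z": -0.662, "wx": 0.0, "wy": 0.0, "wz": 0.336, "claw": 1.0},
    {"x": 0.6, "y": -0.487, "z": -0.662, "wx": 0.0, "wy": 0.0, "wz": 0.336, "claw": 1.0},
  ],
)

```text
clock: 1.42
tool_pos: [0.1734, -0.4547, 0.2678]
ee_rot: [-3.138, 0.001, 0.006]
force: [0.3, -1.2, 0.8]
width: 1.002
grasp_force: 0.0
```

Run:
```python
from h import *
plan((.28,-.25,.38,0),(.42,-.04,.40,-11))
```

```text
to (0.28, -0.25, 0.38, 0) x 0.432 y -0.816 z -0.449 wz 0.008 rows 6.2
to (0.42, -0.04, 0.4, -11) x 0.560 y -0.840 z -0.080 wz 0.244 rows 6.1
```

>>> step_arm(
  series=[
    {"x": 0.432, "y": -0.816, "z": -0.449, "wx": 0, "wy": 0, "wz": 0, "claw": 0},
    {"x": 0.432, "y": -0.816, "z": -0.449, "wx": 0, "wy": 0, "wz": 0, "claw": 0},
    {"x": 0.432, "y": -0.816, "z": -0.449, "wx": 0, "wy": 0, "wz": 0, "claw": 0},
    {"x": 0.432, "y": -0.816, "z": -0.449, "wx": 0, "wy": 0, "wz": 0, "claw": 0},
    {"x": 0.432, "y": -0.816, "z": -0.449, "wx": 0, "wy": 0, "wz": 0, "claw": 0},
    {"x": 0.432, "y": -0.816, "z": -0.449, "wx": 0, "wy": 0, "wz": 0, "claw": 0},
    {"x": 0.432, "y": -0.816, "z": -0.449, "wx": 0, "wy": 0, "wz": 0, "claw": 0},
    {"x": 0.432, "y": -0.816, "z": -0.449, "wx": 0, "wy": 0, "wz": 0, "claw": 0},
  ],
)

```text
clock: 2.08
tool_pos: [0.2803, -0.2487, 0.3825]
ee_rot: [3.14, -0.002, 0.018]
force: [-0.6, -0.7, -0.8]
width: 0.5
grasp_force: 0.0
```

>>> step_arm(
  series=[
    {"x": 0.56, "y": -0.84, "z": -0.08, "wx": 0, "wy": 0, "wz": 0.244, "claw": 0},
    {"x": 0.56, "y": -0.84, "z": -0.08, "wx": 0, "wy": 0, "wz": 0.244, "claw": 0},
    {"x": 0.56, "y": -0.84, "z": -0.08, "wx": 0, "wy": 0, "wz": 0.244, "claw": 0},
    {"x": 0.56, "y": -0.84, "z": -0.08, "wx": 0, "wy": 0, "wz": 0.244, "claw": 0},
    {"x": 0.56, "y": -0.84, "z": -0.08, "wx": 0, "wy": 0, "wz": 0.244, "claw": 0},
    {"x": 0.56, "y": -0.84, "z": -0.08, "wx": 0, "wy": 0, "wz": 0.244, "claw": 0},
    {"x": 0.56, "y": -0.84, "z": -0.08, "wx": 0, "wy": 0, "wz": 0.244, "claw": 0},
    {"x": 0.56, "y": -0.84, "z": -0.08, "wx": 0, "wy": 0, "wz": 0.244, "claw": 0},
  ],
)

```text
clock: 2.75
tool_pos: [0.4146, -0.0583, 0.3998]
ee_rot: [-3.124, 0.002, -0.151]
force: [0.2, 0.5, -0.8]
width: 0.497
grasp_force: 0.0
```

```bash
cat > look.py <<'E'
from h import *
from scipy.cluster.hierarchy import fclusterdata
st()
d,P=cloud("wrist"); cv2.imwrite("pics/w2.png",d["img"][:,:,::-1]); print(d["position"],d["rotation"])
q=P.reshape(-1,3); q=q[(q[:,2]>.086)&(q[:,2]<.13)&(q[:,0]>.4)&(q[:,0]<.68)&(abs(q[:,1]+.04)<.2)][::3]
L=fclusterdata(q[:,:2],.02,"distance")
for i in set(L):
    c=q[L==i]; print("  post",len(c),np.round(np.median(c,0),4),np.round((c.min(0)+c.max(0))/2,4), rect(c)[:2])
E
python3 look.py; python3 -c "
from h import *
plan((.44,.14,.38,0),(.47,.28,.36,10.5),cur=(.42,-.04,.40,-11))"
```

```text
2.75 [ 0.4146 -0.0583  0.3998] [-1.79e+02  1.20e-01 -8.65e+00] F [ 0.2  0.5 -0.8] w 42.2 g 0.0 j [-0.15  0.06  0.24  1.75  0.02  3.14]
[ 0.47941795 -0.07055521  0.55839701] [ 2.87821312  0.0189826  -1.72117232]
  post 38 [0.6433 0.0742 0.1028] [0.6444 0.0757 0.1025] (array([643.9,  75.2]), array([4.6, 7.5]))
  post 47 [0.5755 0.0795 0.0915] [0.5757 0.0798 0.09  ] (array([576.1,  79.5]), array([13.1, 12.9]))
  post 195 [ 0.5528 -0.0327  0.0917] [ 0.5539 -0.0316  0.1015] (array([553.8, -32.3]), array([28.5, 28.9]))
  post 31 [ 0.5958 -0.165   0.1038] [ 0.597  -0.1654  0.1033] (array([ 596.5, -165.1]), array([7.1, 4.3]))
  post 45 [ 0.5325 -0.1436  0.0911] [ 0.5321 -0.1433  0.0909] (array([ 532.5, -143.8]), array([13. , 13.2]))
to (0.44, 0.14, 0.38, 0) x -0.059 y -0.722 z 0.080 wz -0.244 rows 4.4
to (0.47, 0.28, 0.36, 10.5) x 0.120 y -0.560 z 0.080 wz -0.233 rows 3.5
```

View pics/w2.png

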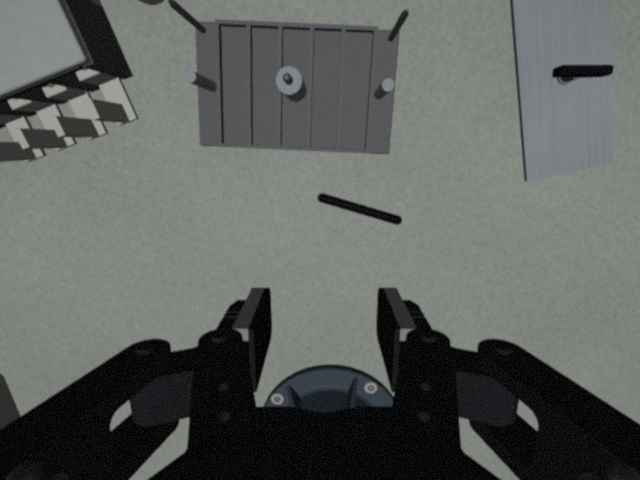

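The wrist view shows the tray column at (288,80), the posts at (190,77) and (387,86), and the pen at (360,208), with the fins at upper left. Joint 6 is at its limit, so I'll turn the tool half a turn (the grasp is symmetric) while moving to the bay.

>>> step_arm(
  series=[
    {"x": 0, "y": -0.6, "z": 0, "wx": 0, "wy": 0, "wz": -1, "claw": 0},
    {"x": 0, "y": -0.6, "z": 0, "wx": 0, "wy": 0, "wz": -1, "claw": 0},
    {"x": 0, "y": -0.6, "z": 0, "wx": 0, "wy": 0, "wz": -1, "claw": 0},
    {"x": 0, "y": -0.6, "z": 0, "wx": 0, "wy": 0, "wz": -1, "claw": 0},
    {"x": 0, "y": -0.6, "z": 0, "wx": 0, "wy": 0, "wz": -1, "claw": 0},
    {"x": 0, "y": -0.6, "z": 0, "wx": 0, "wy": 0, "wz": -1, "claw": 0},
    {"x": 0, "y": -0.6, "z": 0, "wx": 0, "wy": 0, "wz": -1, "claw": 0},
    {"x": 0, "y": -0.6, "z": 0, "wx": 0, "wy": 0, "wz": -1, "claw": 0},
  ],
)

```text
clock: 3.47
tool_pos: [0.4357, 0.0878, 0.4033]
ee_rot: [-3.13, -0.011, 0.631]
force: [0.1, -0.3, 0.1]
width: 0.499
grasp_force: 0.0
```

>>> step_arm(
  series=[
    {"x": 0, "y": 0, "z": 0, "wx": 0, "wy": 0, "wz": -1, "claw": 0},
    {"x": 0, "y": 0, "z": 0, "wx": 0, "wy": 0, "wz": -1, "claw": 0},
    {"x": 0, "y": 0, "z": 0, "wx": 0, "wy": 0, "wz": -1, "claw": 0},
    {"x": 0, "y": 0, "z": 0, "wx": 0, "wy": 0, "wz": -1, "claw": 0},
    {"x": 0, "y": 0, "z": 0, "wx": 0, "wy": 0, "wz": -1, "claw": 0},
    {"x": 0, "y": 0, "z": 0, "wx": 0, "wy": 0, "wz": -1, "claw": 0},
    {"x": 0, "y": 0, "z": 0, "wx": 0, "wy": 0, "wz": -1, "claw": 0},
  ],
)

```text
clock: 4.05
tool_pos: [0.4357, 0.0878, 0.4035]
ee_rot: [-3.141, -0.017, 1.42]
force: [-0.5, 0.6, -0.6]
width: 0.498
grasp_force: 0.0
```

>>> step_arm(
  series=[
    {"x": 0, "y": 0, "z": 0, "wx": 0, "wy": 0, "wz": -1, "claw": 0},
    {"x": 0, "y": 0, "z": 0, "wx": 0, "wy": 0, "wz": -1, "claw": 0},
    {"x": 0, "y": 0, "z": 0, "wx": 0, "wy": 0, "wz": -1, "claw": 0},
    {"x": 0, "y": 0, "z": 0, "wx": 0, "wy": 0, "wz": -1, "claw": 0},
    {"x": 0, "y": 0, "z": 0, "wx": 0, "wy": 0, "wz": -1, "claw": 0},
    {"x": 0, "y": 0, "z": 0, "wx": 0, "wy": 0, "wz": -1, "claw": 0},
    {"x": 0, "y": 0, "z": 0, "wx": 0, "wy": 0, "wz": -1, "claw": 0},
  ],
)

```text
clock: 4.63
tool_pos: [0.4357, 0.0878, 0.4035]
ee_rot: [3.13, -0.012, 2.205]
force: [0.3, 0.9, 0.7]
width: 0.499
grasp_force: 0.0
```

>>> step_arm(
  series=[
    {"x": 0, "y": 0, "z": 0, "wx": 0, "wy": 0, "wz": -1, "claw": 0},
    {"x": 0, "y": 0, "z": 0, "wx": 0, "wy": 0, "wz": -1, "claw": 0},
    {"x": 0, "y": 0, "z": 0, "wx": 0, "wy": 0, "wz": -1, "claw": 0},
    {"x": 0, "y": 0, "z": 0, "wx": 0, "wy": 0, "wz": -1, "claw": 0},
    {"x": 0, "y": 0, "z": 0, "wx": 0, "wy": 0, "wz": -1, "claw": 0},
    {"x": 0, "y": 0, "z": 0, "wx": 0, "wy": 0, "wz": -1, "claw": 0},
    {"x": 0, "y": 0, "z": 0, "wx": 0, "wy": 0, "wz": -1, "claw": 0},
  ],
)

```text
clock: 5.22
tool_pos: [0.4357, 0.0879, 0.4035]
ee_rot: [3.125, -0.0, 2.991]
force: [0.4, -0.1, -0.2]
width: 0.496
grasp_force: 0.0
```

```bash
python3 -c "
from h import *
st();plan((.49,.24,.36,190.5))"
```

```text
5.22 [0.4357 0.0879 0.4035] [ 1.7905e+02 -1.0000e-02  1.7135e+02] F [ 0.4 -0.1 -0.2] w 42.2 g 0.0 j [0.19 0.1  0.3  1.76 0.02 0.34]
to (0.49, 0.24, 0.36, 190.5) x -0.123 y 0.634 z 0.174 wz -0.426 rows 4.0
```

```bash
cat >> h.py <<'E'
def plan(*wps, cur=None):
    o=r.observe(); p=np.array(cur[:3] if cur else o["tool_pos"]); D=R.from_euler("xyz",[np.pi,0,np.radians(cur[3])] if cur else o["ee_rot"])
    for w in wps:
        t=np.array(w[:3]); T=R.from_euler("xyz",[np.pi,0,np.radians(w[3])])
        s=D.inv().apply(t-p)/.25; a=(D.inv()*T).as_rotvec()/(np.pi/4)
        print("to",np.round(w,4),"x %.3f y %.3f z %.3f | wx %.3f wy %.3f wz %.3f"%(*s,*a),"rows %.1f"%max(np.linalg.norm(t-p)/.0417,np.linalg.norm(a)*45/7.16)); p,D=t,T
E
python3 -c "
from h import *
plan((.49,.24,.36,190.5))"
```

```text
to [  0.49   0.24   0.36 190.5 ] x -0.123 y 0.631 z 0.184 | wx 0.021 wy 0.003 wz -0.426 rows 4.0
```

>>> step_arm(
  series=[
    {"x": -0.123, "y": 0.631, "z": 0.184, "wx": 0.021, "wy": 0.003, "wz": -0.426, "claw": 0},
    {"x": -0.123, "y": 0.631, "z": 0.184, "wx": 0.021, "wy": 0.003, "wz": -0.426, "claw": 0},
    {"x": -0.123, "y": 0.631, "z": 0.184, "wx": 0.021, "wy": 0.003, "wz": -0.426, "claw": 0},
    {"x": -0.123, "y": 0.631, "z": 0.184, "wx": 0.021, "wy": 0.003, "wz": -0.426, "claw": 0},
    {"x": -0.123, "y": 0.631, "z": 0.184, "wx": 0.021, "wy": 0.003, "wz": -0.426, "claw": 0},
    {"x": -0.123, "y": 0.631, "z": 0.184, "wx": 0.021, "wy": 0.003, "wz": -0.426, "claw": 0},
  ],
)

```text
clock: 5.72
tool_pos: [0.4909, 0.2415, 0.3584]
ee_rot: [-3.141, -0.003, -2.962]
force: [-0.1, 0.4, 0.4]
width: 0.502
grasp_force: 0.0
```

Run:
```python
from h import *
st()
d,P=cloud("wrist"); cv2.imwrite("pics/w3.png",d["img"][:,:,::-1]); print(d["position"])
q=P.reshape(-1,3)
b=np.array([.6345,.2985]); a=np.radians(10.4); c,s=np.cos(a),np.sin(a)
x=(q[:,:2]-b)@[c,s]; y=(q[:,:2]-b)@[-s,c]
for Y in (-75,-25,25,75):
    m=(q[:,2]>.073)&(q[:,2]<.086)&(abs(y*1000-Y)<14)&(x>-.125)&(x<-.068); g=q[m]
    if len(g)>5: print(Y,len(g),"bay x %.4f..%.4f y %.4f..%.4f"%(x[m].min(),x[m].max(),y[m].min(),y[m].max()),"z",np.median(g[:,2]).round(4),rect(g))
```

```text
5.72 [0.4909 0.2415 0.3584] [-1.7995e+02 -1.7000e-01 -1.6972e+02] F [-0.1  0.4  0.4] w 42.7 g 0.0 j [ 0.46  0.28  0.41  1.7  -0.    0.28]
[0.42746478 0.23048233 0.51730907]
-75 174 bay x -0.1018..-0.0780 y -0.0776..-0.0675 z 0.0793 (array([559.1, 210.9]), array([23.8, 10. ]), 9.5, 174)
-25 160 bay x -0.1050..-0.0817 y -0.0267..-0.0182 z 0.0792 (array([546.7, 259.6]), array([23.3,  8.5]), 10.4, 160)
25 173 bay x -0.1034..-0.0792 y 0.0221..0.0324 z 0.0794 (array([539.7, 308.6]), array([24.2,  9.9]), 8.0, 173)
75 190 bay x -0.1032..-0.0791 y 0.0728..0.0834 z 0.0793 (array([530.8, 358.8]), array([24.1, 10.5]), 10.1, 190)
```

View pics/w3.png

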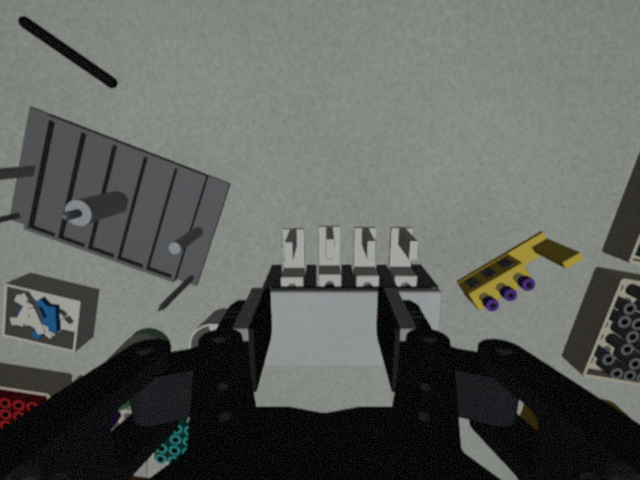

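Clear view: the four fins are at (292,245), (328,245), (362,245) and (402,245), and the yellow look-alike is at (510,275). The measured fin centres agree with the four slots. First rack: the nearest to the tray.

```bash
cat >> h.py <<'E'
FIN=dict(a=(.5591,.2109),b=(.5467,.2596),c=(.5397,.3086),d=(.5308,.3588))
TR=np.array([.5540,-.0325]); TY=-11.1
def tp(x,y): a=np.radians(TY); return TR+np.array([np.cos(a)*x-np.sin(a)*y,np.sin(a)*x+np.cos(a)*y])
def legs(f,lane):
    x,y=FIN[f]; u=np.array([np.cos(np.radians(10.3)),np.sin(np.radians(10.3))])
    a=(x,y,.14,-169.7); b=(x,y,.065,-169.7); p=np.array([x,y])-.105*u; c=(*p,.065,-169.7); d=(*p,.21,-169.7)
    t=tp(-.0555,lane); m=(p+t)/2
    print("approach"); plan(a); print("rest"); plan(b,c,d,(*m,.21,179.6),(*t,.21,168.9),cur=a)
E
python3 -c "
from h import *
legs('a',-.082)"
```

```text
approach
to [ 5.591e-01  2.109e-01  1.400e-01 -1.697e+02] x -0.250 y -0.165 z 0.878 | wx -0.001 wy -0.002 wz -0.001 rows 5.6
rest
to [ 5.591e-01  2.109e-01  6.500e-02 -1.697e+02] x 0.000 y -0.000 z 0.300 | wx 0.000 wy 0.000 wz 0.000 rows 1.8
to [ 4.558e-01  1.921e-01  6.500e-02 -1.697e+02] x 0.420 y 0.000 z 0.000 | wx 0.000 wy 0.000 wz 0.000 rows 2.5
to [   0.4558    0.1921    0.21   -169.7   ] x 0.000 y 0.000 z -0.580 | wx 0.000 wy 0.000 wz 0.000 rows 3.5
to [4.698e-01 4.490e-02 2.100e-01 1.796e+02] x 0.050 y -0.589 z -0.000 | wx 0.000 wy -0.000 wz 0.238 rows 3.5
to [ 4.838e-01 -1.023e-01  2.100e-01  1.689e+02] x -0.060 y -0.588 z -0.000 | wx 0.000 wy -0.000 wz 0.238 rows 3.5
```

>>> step_arm(
  series=[
    {"x": -0.25, "y": -0.165, "z": 0.5, "wx": 0, "wy": 0, "wz": 0, "claw": 0},
    {"x": -0.25, "y": -0.165, "z": 0.878, "wx": 0, "wy": 0, "wz": 0, "claw": 0},
    {"x": -0.25, "y": -0.165, "z": 0.878, "wx": 0, "wy": 0, "wz": 0, "claw": 0},
    {"x": -0.25, "y": -0.165, "z": 0.878, "wx": 0, "wy": 0, "wz": 0, "claw": 0},
    {"x": -0.25, "y": -0.165, "z": 0.878, "wx": 0, "wy": 0, "wz": 0, "claw": 0},
    {"x": -0.25, "y": -0.165, "z": 0.878, "wx": 0, "wy": 0, "wz": 0, "claw": 0},
    {"x": -0.25, "y": -0.165, "z": 0.878, "wx": 0, "wy": 0, "wz": 0, "claw": 0},
    {"x": -0.25, "y": -0.165, "z": 0.878, "wx": 0, "wy": 0, "wz": 0, "claw": 0},
  ],
)

```text
clock: 6.43
tool_pos: [0.5591, 0.2103, 0.1413]
ee_rot: [3.142, -0.001, -2.964]
force: [-0.1, 0.3, 1.5]
width: 0.498
grasp_force: 0.0
```

```bash
python3 -c "
from h import *
st();plan((.5591,.2109,.065,-169.7))"
```

```text
6.43 [0.5591 0.2103 0.1413] [ 1.8000e+02 -6.0000e-02 -1.6981e+02] F [-0.1  0.3  1.5] w 42.3 g 0.0 j [0.36 0.39 0.02 1.2  0.   0.18]
to [ 5.591e-01  2.109e-01  6.500e-02 -1.697e+02] x -0.001 y 0.002 z 0.305 | wx 0.000 wy -0.001 wz -0.003 rows 1.8
```

>>> step_arm(
  series=[
    {"x": 0, "y": 0.002, "z": 0.15, "wx": 0, "wy": 0, "wz": 0, "claw": 0},
    {"x": 0, "y": 0.002, "z": 0.305, "wx": 0, "wy": 0, "wz": 0, "claw": 0},
    {"x": 0, "y": 0.002, "z": 0.305, "wx": 0, "wy": 0, "wz": 0, "claw": 0},
    {"x": 0, "y": 0.002, "z": 0.305, "wx": 0, "wy": 0, "wz": 0, "claw": 0},
    {"x": 0, "y": 0.002, "z": 0.305, "wx": 0, "wy": 0, "wz": 0, "claw": -1},
    {"x": 0, "y": 0.002, "z": 0.305, "wx": 0, "wy": 0, "wz": 0, "claw": -1},
    {"x": 0, "y": 0.002, "z": 0.305, "wx": 0, "wy": 0, "wz": 0, "claw": -1},
    {"x": 0, "y": 0.002, "z": 0.305, "wx": 0, "wy": 0, "wz": 0, "claw": -1},
    {"x": 0, "y": 0.002, "z": 0.305, "wx": 0, "wy": 0, "wz": 0, "claw": -1},
    {"x": 0, "y": 0.002, "z": 0.305, "wx": 0, "wy": 0, "wz": 0, "claw": -1},
  ],
)

```text
clock: 7.27
tool_pos: [0.5596, 0.2131, 0.0652]
ee_rot: [3.141, 0.001, -2.96]
force: [-0.9, 0.1, 0.2]
width: 0.0
grasp_force: 0.0
```

>>> step_arm(
  series=[
    {"x": 0.05, "y": 0, "z": 0, "wx": 0, "wy": 0, "wz": 0, "claw": -1},
    {"x": 0.12, "y": 0, "z": 0, "wx": 0, "wy": 0, "wz": 0, "claw": -1},
    {"x": 0.2, "y": 0, "z": 0, "wx": 0, "wy": 0, "wz": 0, "claw": -1},
    {"x": 0.28, "y": 0, "z": 0, "wx": 0, "wy": 0, "wz": 0, "claw": -1},
    {"x": 0.36, "y": 0, "z": 0, "wx": 0, "wy": 0, "wz": 0, "claw": -1},
    {"x": 0.42, "y": 0, "z": 0, "wx": 0, "wy": 0, "wz": 0, "claw": -1},
    {"x": 0.42, "y": 0, "z": 0, "wx": 0, "wy": 0, "wz": 0, "claw": -1},
  ],
)

```text
clock: 7.85
tool_pos: [0.453, 0.1932, 0.0646]
ee_rot: [3.142, -0.002, -2.96]
force: [-0.4, 0.5, -0.5]
width: 0.001
grasp_force: 0.0
```

Run:
```python
from h import *
d=optics.get_image("top"); e=optics.get_image("wrist")
cv2.imwrite("pics/m1.png",np.hstack([cv2.resize(d["img"][150:390,60:380],(400,300)),cv2.resize(e["img"],(400,300))])[:,:,::-1])
print(optics.get_image("wrist")["position"])
st()
```

```text
[0.39239653 0.18272659 0.22370531]
8.0 [0.4571 0.1944 0.065 ] [ 1.7996e+02  1.0000e-01 -1.6960e+02] F [ 0.5 -0.5 -0.5] w 0.2 g 0.0 j [ 0.4   0.29 -0.35  0.93  0.    0.22]
```

View pics/m1.png

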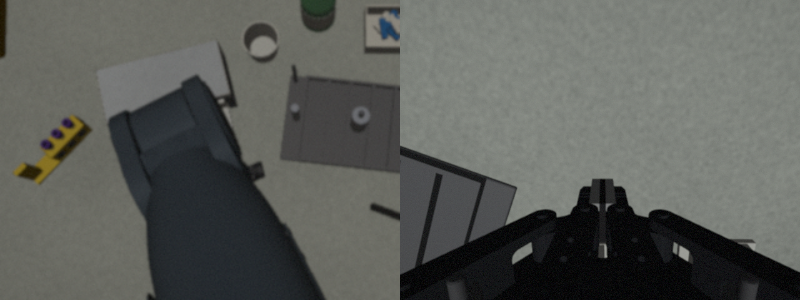

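The jaws are shut on nothing. I'll lift and look at where the rack is now.

>>> step_arm(
  series=[
    {"x": 0.1, "y": 0, "z": -0.5, "wx": 0, "wy": 0, "wz": 0, "claw": 0},
    {"x": 0.1, "y": 0, "z": -0.95, "wx": 0, "wy": 0, "wz": 0, "claw": 0},
    {"x": 0.1, "y": 0, "z": -0.95, "wx": 0, "wy": 0, "wz": 0, "claw": 0},
    {"x": 0.1, "y": 0, "z": -0.95, "wx": 0, "wy": 0, "wz": 0, "claw": 0},
    {"x": 0.1, "y": 0, "z": -0.95, "wx": 0, "wy": 0, "wz": 0, "claw": 0},
    {"x": 0.1, "y": 0, "z": -0.95, "wx": 0, "wy": 0, "wz": 0, "claw": 0},
    {"x": 0.1, "y": 0, "z": -0.95, "wx": 0, "wy": 0, "wz": 0, "claw": 0},
    {"x": 0.1, "y": 0, "z": -0.95, "wx": 0, "wy": 0, "wz": 0, "claw": 0},
    {"x": 0.1, "y": 0, "z": -0.95, "wx": 0, "wy": 0, "wz": 0, "claw": 0},
  ],
)

```text
clock: 8.75
tool_pos: [0.4321, 0.1895, 0.3015]
ee_rot: [3.141, 0.0, -2.96]
force: [0.7, 0.2, -0.6]
width: 0.498
grasp_force: 0.0
```

```bash
cat > fins.py <<'E'
from h import *
import sys
st()
d,P=cloud("wrist"); cv2.imwrite(f"pics/{sys.argv[1]}.png",d["img"][:,:,::-1]); print(d["position"])
q=P.reshape(-1,3)
b=np.array([.6345,.2985]); a=np.radians(10.4); c,s=np.cos(a),np.sin(a)
x=(q[:,:2]-b)@[c,s]; y=(q[:,:2]-b)@[-s,c]
for Y in (-75,-25,25,75):
    m=(q[:,2]>.073)&(q[:,2]<.086)&(abs(y*1000-Y)<22)&(x>-.125)&(x<-.068); g=q[m]
    if len(g)>5: print(Y,len(g),"bay x %.4f..%.4f y %.4f..%.4f"%(x[m].min(),x[m].max(),y[m].min(),y[m].max()),"z",np.median(g[:,2]).round(4),rect(g))
E
python3 fins.py w4
```

```text
8.75 [0.4321 0.1895 0.3015] [ 1.7998e+02  1.0000e-02 -1.6962e+02] F [ 0.7  0.2 -0.6] w 42.4 g 0.0 j [0.41 0.13 0.07 1.51 0.   0.23]
[0.36818184 0.1780937  0.46027484]
-75 197 bay x -0.1017..-0.0781 y -0.0770..-0.0681 z 0.0793 (array([559.2, 210.9]), array([23.7,  8.9]), 10.4, 197)
-25 202 bay x -0.1057..-0.0819 y -0.0276..-0.0174 z 0.0794 (array([546.3, 259.4]), array([23.8, 10. ]), 9.7, 202)
75 234 bay x -0.1037..-0.0795 y 0.0725..0.0830 z 0.0794 (array([530.4, 358.2]), array([24.2, 10.4]), 8.4, 234)
```

View pics/w4.png

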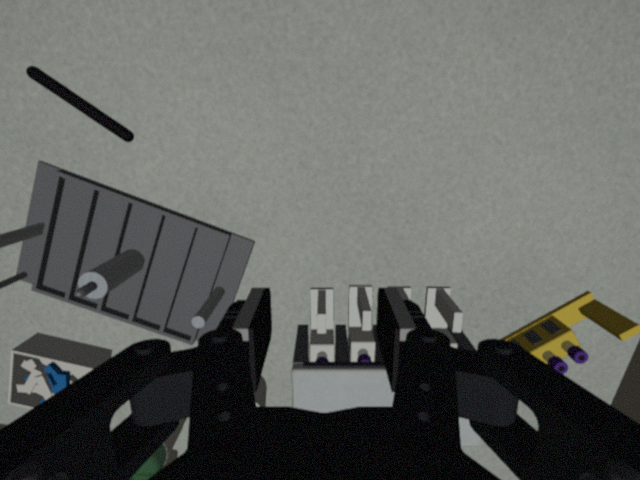

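The white racks are untouched: fins at (322,310), (360,310), (400,310) and (440,305). I'll check where the fingers really are in the camera's depth.

Run:
```python
from h import *
o=r.observe(); d,P=cloud("wrist")
D=R.from_euler("xyz",o["ee_rot"])
for box in [(225,285,275,400),(375,285,430,400)]:
    l,t,rr,b=box; q=P[t:b,l:rr].reshape(-1,3); q=D.inv().apply(q-o["tool_pos"]); m=(abs(q[:,0])<.06)&(q[:,2]>-.1)&(q[:,2]<.06); q=q[m]
    print(len(q), "min",q.min(0).round(3),"max",q.max(0).round(3))
    k=q[:,2]>q[:,2].max()-.01; print(" tip",q[k].mean(0).round(4), q[k].min(0).round(4), q[k].max(0).round(4))
```

```text
4299 min [-0.012 -0.035 -0.097] max [ 0.018 -0.013 -0.018]
 tip [ 0.0037 -0.023  -0.0238] [-0.0113 -0.0336 -0.0276] [ 0.0116 -0.0206 -0.0176]
4875 min [-0.012  0.014 -0.097] max [ 0.018  0.035 -0.017]
 tip [ 0.0037  0.0239 -0.0236] [-0.0118  0.0217 -0.027 ] [ 0.0112  0.034  -0.0171]
```

Depth puts the fingertips about 18 mm behind the reported TCP, not 22 mm ahead of it. That explains closing just above the fin, so I'll go deeper this time, to z = 0.04. This is safe under either reading.

```bash
python3 -c "
from h import *
plan((.558,.2109,.14,-169.7),(.558,.2109,.04,-169.7))"
```

```text
to [ 5.580e-01  2.109e-01  1.400e-01 -1.697e+02] x -0.515 y -0.006 z 0.642 | wx -0.000 wy -0.002 wz 0.002 rows 4.9
to [ 5.580e-01  2.109e-01  4.000e-02 -1.697e+02] x 0.000 y -0.000 z 0.400 | wx 0.000 wy 0.000 wz 0.000 rows 2.4
```

>>> step_arm(
  series=[
    {"x": -0.515, "y": -0.006, "z": 0.642, "wx": 0, "wy": 0, "wz": 0, "claw": 0},
    {"x": -0.515, "y": -0.006, "z": 0.642, "wx": 0, "wy": 0, "wz": 0, "claw": 0},
    {"x": -0.515, "y": -0.006, "z": 0.642, "wx": 0, "wy": 0, "wz": 0, "claw": 0},
    {"x": -0.515, "y": -0.006, "z": 0.642, "wx": 0, "wy": 0, "wz": 0, "claw": 0},
    {"x": -0.515, "y": -0.006, "z": 0.642, "wx": 0, "wy": 0, "wz": 0, "claw": 0},
    {"x": -0.515, "y": -0.006, "z": 0.642, "wx": 0, "wy": 0, "wz": 0, "claw": 0},
    {"x": -0.515, "y": -0.006, "z": 0.642, "wx": 0, "wy": 0, "wz": 0, "claw": 0},
    {"x": -0.515, "y": -0.006, "z": 0.642, "wx": 0, "wy": 0, "wz": 0, "claw": 0},
    {"x": -0.515, "y": -0.006, "z": 0.642, "wx": 0, "wy": 0, "wz": 0, "claw": 0},
  ],
)

```text
clock: 9.6
tool_pos: [0.5581, 0.2113, 0.1427]
ee_rot: [3.141, 0.001, -2.96]
force: [0.2, 1.2, -0.2]
width: 0.5
grasp_force: 0.0
```

>>> step_arm(
  series=[
    {"x": 0, "y": 0, "z": 0.1, "wx": 0, "wy": 0, "wz": 0, "claw": 0},
    {"x": 0, "y": 0, "z": 0.2, "wx": 0, "wy": 0, "wz": 0, "claw": 0},
    {"x": 0, "y": 0, "z": 0.3, "wx": 0, "wy": 0, "wz": 0, "claw": 0},
    {"x": 0, "y": 0, "z": 0.36, "wx": 0, "wy": 0, "wz": 0, "claw": 0},
    {"x": 0, "y": 0, "z": 0.4, "wx": 0, "wy": 0, "wz": 0, "claw": 0},
    {"x": 0, "y": 0, "z": 0.4, "wx": 0, "wy": 0, "wz": 0, "claw": 0},
    {"x": 0, "y": 0, "z": 0.4, "wx": 0, "wy": 0, "wz": 0, "claw": -0.6},
    {"x": 0, "y": 0, "z": 0.4, "wx": 0, "wy": 0, "wz": 0, "claw": -0.8},
    {"x": 0, "y": 0, "z": 0.4, "wx": 0, "wy": 0, "wz": 0, "claw": -1},
    {"x": 0, "y": 0, "z": 0.4, "wx": 0, "wy": 0, "wz": 0, "claw": -1},
    {"x": 0, "y": 0, "z": 0.4, "wx": 0, "wy": 0, "wz": 0, "claw": -1},
    {"x": 0, "y": 0, "z": 0.4, "wx": 0, "wy": 0, "wz": 0, "claw": -1},
  ],
)

```text
clock: 10.6
tool_pos: [0.5593, 0.2116, 0.0433]
ee_rot: [3.141, 0.003, -2.96]
force: [-1.1, -0.7, 6.3]
width: 0.101
grasp_force: 60.1
```

Run:
```python
from h import *
st(); o=r.observe(); d,P=cloud("wrist"); cv2.imwrite("pics/w5.png",d["img"][200:,150:500,::-1])
D=R.from_euler("xyz",o["ee_rot"]); l,t,rr,b=(270,250,370,420); q=P[t:b,l:rr].reshape(-1,3); q=D.inv().apply(q-o["tool_pos"])
for lo in (-.05,-.04,-.03,-.02,-.01,0,.01,.02,.03,.04):
    k=(q[:,2]>=lo)&(q[:,2]<lo+.01)&(abs(q[:,0])<.03)&(abs(q[:,1])<.03); 
    if k.sum(): print(lo,k.sum(),q[k].min(0).round(3),q[k].max(0).round(3))
```

```text
10.6 [0.5593 0.2116 0.0433] [ 1.7994e+02  1.7000e-01 -1.6960e+02] F [-1.1 -0.7  6.3] w 8.6 g 60.1 j [ 0.36  0.46 -0.14  0.97  0.    0.18]
-0.05 865 [-0.011 -0.017 -0.05 ] [ 0.012  0.016 -0.04 ]
-0.04 2431 [-0.012 -0.017 -0.04 ] [ 0.012  0.017 -0.03 ]
-0.03 800 [ 0.006 -0.017 -0.03 ] [ 0.012  0.018 -0.02 ]
-0.02 224 [ 0.01 -0.01 -0.02] [ 0.012  0.011 -0.01 ]
-0.01 176 [ 0.011 -0.005 -0.01 ] [ 0.012  0.005 -0.   ]
0 148 [ 0.01  -0.005  0.   ] [0.012 0.005 0.01 ]
0.01 128 [ 0.011 -0.005  0.01 ] [0.012 0.005 0.02 ]
0.02 66 [ 0.011 -0.005  0.02 ] [0.012 0.005 0.026]
0.03 1138 [-0.011 -0.015  0.034] [0.009 0.015 0.038]
0.04 2142 [-0.03  -0.03   0.042] [0.007 0.027 0.046]
```

View pics/w5.png

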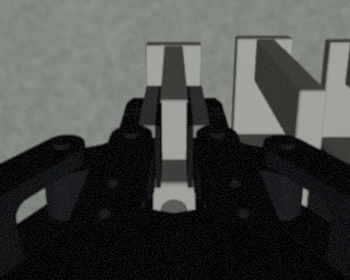

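The crop shows the fin held between the pads at (175,120), with 60 N of grip. Pulling out along the bay's -x now.

>>> step_arm(
  series=[
    {"x": 0.05, "y": 0, "z": 0, "wx": 0, "wy": 0, "wz": 0, "claw": -1},
    {"x": 0.12, "y": 0, "z": 0, "wx": 0, "wy": 0, "wz": 0, "claw": -1},
    {"x": 0.2, "y": 0, "z": 0, "wx": 0, "wy": 0, "wz": 0, "claw": -1},
    {"x": 0.28, "y": 0, "z": 0, "wx": 0, "wy": 0, "wz": 0, "claw": -1},
    {"x": 0.36, "y": 0, "z": 0, "wx": 0, "wy": 0, "wz": 0, "claw": -1},
    {"x": 0.4, "y": 0, "z": 0, "wx": 0, "wy": 0, "wz": 0, "claw": -1},
    {"x": 0.42, "y": 0, "z": 0, "wx": 0, "wy": 0, "wz": 0, "claw": -1},
    {"x": 0.42, "y": 0, "z": 0, "wx": 0, "wy": 0, "wz": 0, "claw": -1},
  ],
)

```text
clock: 11.32
tool_pos: [0.4557, 0.1928, 0.0431]
ee_rot: [3.14, 0.003, -2.96]
force: [-0.5, 0.9, 9.1]
width: 0.098
grasp_force: 61.4
```

>>> step_arm(
  series=[
    {"x": 0, "y": 0, "z": -0.05, "wx": 0, "wy": 0, "wz": 0, "claw": -1},
    {"x": 0, "y": 0, "z": -0.15, "wx": 0, "wy": 0, "wz": 0, "claw": -1},
    {"x": 0, "y": 0, "z": -0.25, "wx": 0, "wy": 0, "wz": 0, "claw": -1},
    {"x": 0, "y": 0, "z": -0.35, "wx": 0, "wy": 0, "wz": 0, "claw": -1},
    {"x": 0, "y": 0, "z": -0.45, "wx": 0, "wy": 0, "wz": 0, "claw": -1},
    {"x": 0, "y": 0, "z": -0.55, "wx": 0, "wy": 0, "wz": 0, "claw": -1},
    {"x": 0, "y": 0, "z": -0.58, "wx": 0, "wy": 0, "wz": 0, "claw": -1},
    {"x": 0, "y": 0, "z": -0.58, "wx": 0, "wy": 0, "wz": 0, "claw": -1},
  ],
)

```text
clock: 11.98
tool_pos: [0.4563, 0.1928, 0.1885]
ee_rot: [3.14, 0.004, -2.96]
force: [0.3, 0.6, -1.6]
width: 0.101
grasp_force: 60.0
```

Run:
```python
from h import *
st()
d=optics.get_image("side"); cv2.imwrite("pics/s2.png",d["img"][100:400,100:500,::-1])
t=tp(-.0555,-.082); p=r.observe()["tool_pos"]; m=(p[:2]+t)/2
plan((*m,.187,179.6),(*t,.187,168.9))
```

```text
11.98 [0.4563 0.1928 0.1885] [ 179.92    0.22 -169.61] F [ 0.3  0.6 -1.6] w 8.5 g 60.0 j [ 0.4   0.19 -0.14  1.23  0.    0.22]
to [4.696e-01 4.510e-02 1.870e-01 1.796e+02] x 0.051 y -0.590 z -0.001 | wx 0.001 wy 0.002 wz 0.240 rows 3.5
to [ 4.838e-01 -1.023e-01  1.870e-01  1.689e+02] x -0.061 y -0.589 z -0.000 | wx 0.000 wy -0.000 wz 0.238 rows 3.5
```

View pics/s2.png

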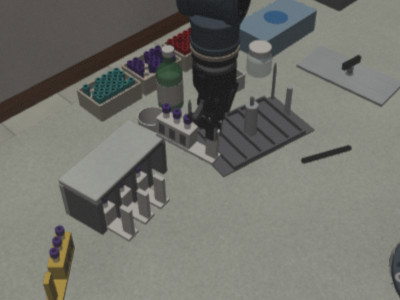

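The rack hangs from the gripper at about (190,140), upright and level. Carrying it over to the tray.

>>> step_arm(
  series=[
    {"x": 0.01, "y": -0.08, "z": 0, "wx": 0, "wy": 0, "wz": 0.03, "claw": -1},
    {"x": 0.02, "y": -0.18, "z": 0, "wx": 0, "wy": 0, "wz": 0.07, "claw": -1},
    {"x": 0.03, "y": -0.29, "z": 0, "wx": 0, "wy": 0, "wz": 0.12, "claw": -1},
    {"x": 0.04, "y": -0.4, "z": 0, "wx": 0, "wy": 0, "wz": 0.17, "claw": -1},
    {"x": 0.05, "y": -0.5, "z": 0, "wx": 0, "wy": 0, "wz": 0.21, "claw": -1},
    {"x": 0.051, "y": -0.59, "z": 0, "wx": 0, "wy": 0, "wz": 0.24, "claw": -1},
  ],
)

```text
clock: 12.53
tool_pos: [0.4678, 0.0433, 0.1846]
ee_rot: [3.142, -0.003, 3.133]
force: [0.3, 0.5, -1.3]
width: 0.098
grasp_force: 60.0
```

>>> step_arm(
  series=[
    {"x": -0.01, "y": -0.1, "z": 0, "wx": 0, "wy": 0, "wz": 0.05, "claw": -1},
    {"x": -0.02, "y": -0.2, "z": 0, "wx": 0, "wy": 0, "wz": 0.1, "claw": -1},
    {"x": -0.03, "y": -0.31, "z": 0, "wx": 0, "wy": 0, "wz": 0.14, "claw": -1},
    {"x": -0.04, "y": -0.41, "z": 0, "wx": 0, "wy": 0, "wz": 0.18, "claw": -1},
    {"x": -0.05, "y": -0.5, "z": 0, "wx": 0, "wy": 0, "wz": 0.21, "claw": -1},
    {"x": -0.06, "y": -0.56, "z": 0, "wx": 0, "wy": 0, "wz": 0.23, "claw": -1},
    {"x": -0.061, "y": -0.589, "z": 0, "wx": 0, "wy": 0, "wz": 0.238, "claw": -1},
    {"x": -0.061, "y": -0.589, "z": 0, "wx": 0, "wy": 0, "wz": 0.238, "claw": -1},
    {"x": -0.061, "y": -0.589, "z": 0, "wx": 0, "wy": 0, "wz": 0.238, "claw": -1},
    {"x": -0.061, "y": -0.589, "z": 0, "wx": 0, "wy": 0, "wz": 0.238, "claw": -1},
  ],
)

```text
clock: 13.37
tool_pos: [0.4829, -0.1016, 0.1858]
ee_rot: [3.141, -0.001, 2.949]
force: [-0.6, 0.3, -0.9]
width: 0.1
grasp_force: 60.0
```

```bash
cat > pl.py <<'E'
from h import *
import sys
lane=float(sys.argv[1]); st(); t=tp(-.0555,lane); plan((*t,.08,168.9),(*t,.048,168.9))
# check carried rack + tray in top & wrist view in tray frame
a=np.radians(TY); c,s=np.cos(a),np.sin(a)
for n in ("top","side"):
    d,P=cloud(n); q=P.reshape(-1,3); x=(q[:,:2]-TR)@[c,s]; y=(q[:,:2]-TR)@[-s,c]
    m=(q[:,2]>.15)&(q[:,2]<.205)&(x>-.01)&(x<.085)&(abs(y-lane)<.03)
    if m.sum()>20: print(n,"body x %.4f..%.4f y %.4f..%.4f z %.4f"%(x[m].min(),x[m].max(),*np.percentile(y[m],[2,98]),q[m,2].max()),rect(q[m]))
E
python3 pl.py -.082
```

```text
13.37 [ 0.4829 -0.1016  0.1858] [ 1.7995e+02 -6.0000e-02  1.6894e+02] F [-0.6  0.3 -0.9] w 8.5 g 60.0 j [-0.21  0.2  -0.14  1.23  0.   -0.01]
to [ 4.838e-01 -1.023e-01  8.000e-02  1.689e+02] x -0.004 y -0.002 z 0.423 | wx 0.001 wy -0.001 wz 0.001 rows 2.5
to [ 4.838e-01 -1.023e-01  4.800e-02  1.689e+02] x 0.000 y -0.000 z 0.128 | wx 0.000 wy 0.000 wz 0.000 rows 0.8
top body x 0.0073..0.0707 y -0.0735..-0.0666 z 0.2031 (array([ 578.8, -108.8]), array([ 7.1, 63.4]), 79.2, 143)
side body x -0.0100..0.0713 y -0.0938..-0.0636 z 0.2049 (array([ 568.7, -117.1]), array([36. , 81.9]), 80.6, 660)
```

>>> step_arm(
  series=[
    {"x": -0.004, "y": -0.002, "z": 0.1, "wx": 0, "wy": 0, "wz": 0, "claw": -1},
    {"x": -0.004, "y": -0.002, "z": 0.2, "wx": 0, "wy": 0, "wz": 0, "claw": -1},
    {"x": -0.004, "y": -0.002, "z": 0.3, "wx": 0, "wy": 0, "wz": 0, "claw": -1},
    {"x": -0.004, "y": -0.002, "z": 0.38, "wx": 0, "wy": 0, "wz": 0, "claw": -1},
    {"x": -0.004, "y": -0.002, "z": 0.44, "wx": 0, "wy": 0, "wz": 0, "claw": -1},
    {"x": -0.004, "y": -0.002, "z": 0.48, "wx": 0, "wy": 0, "wz": 0, "claw": -1},
    {"x": -0.004, "y": -0.002, "z": 0.51, "wx": 0, "wy": 0, "wz": 0, "claw": -1},
    {"x": -0.004, "y": -0.002, "z": 0.535, "wx": 0, "wy": 0, "wz": 0, "claw": -1},
    {"x": -0.004, "y": -0.002, "z": 0.546, "wx": 0, "wy": 0, "wz": 0, "claw": -1},
    {"x": -0.004, "y": -0.002, "z": 0.546, "wx": 0, "wy": 0, "wz": 0, "claw": -1},
    {"x": -0.004, "y": -0.002, "z": 0.546, "wx": 0, "wy": 0, "wz": 0, "claw": -1},
  ],
)

```text
clock: 14.38
tool_pos: [0.4845, -0.103, 0.0503]
ee_rot: [3.141, 0.001, 2.948]
force: [-1.3, -0.8, -1.6]
width: 0.101
grasp_force: 59.9
```

```bash
cat > chk.py <<'E'
from h import *
import sys
st(); a=np.radians(TY); c,s=np.cos(a),np.sin(a)
for n in sys.argv[1:]:
    d,P=cloud(n); q=P.reshape(-1,3); x=(q[:,:2]-TR)@[c,s]; y=(q[:,:2]-TR)@[-s,c]
    for L in (-.082,-.041,.041,.082):
        m=(q[:,2]>.078)&(q[:,2]<.100)&(x>-.01)&(x<.085)&(abs(y-L)<.018)
        f=(q[:,2]>.078)&(q[:,2]<.100)&(x>-.09)&(x<-.03)&(abs(y-L)<.018)
        for k,mm in (("tubes",m),("fin",f)):
            if mm.sum()>10: print(n,L,k,mm.sum(),"x %.4f..%.4f y %.4f..%.4f zmed %.4f"%(x[mm].min(),x[mm].max(),*np.percentile(y[mm],[2,98]),np.median(q[mm,2])))
E
python3 chk.py top side wrist
```

```text
14.38 [ 0.4845 -0.103   0.0503] [1.7997e+02 3.0000e-02 1.6890e+02] F [-1.3 -0.8 -1.6] w 8.6 g 59.9 j [-0.21  0.3  -0.37  0.89  0.   -0.02]
side -0.082 tubes 96 x -0.0020..0.0623 y -0.0884..-0.0722 zmed 0.0883
side -0.082 fin 104 x -0.0700..-0.0482 y -0.0990..-0.0646 zmed 0.0880
wrist -0.082 fin 3648 x -0.0664..-0.0416 y -0.0988..-0.0652 zmed 0.0873
```

>>> step_arm(
  series=[
    {"x": 0, "y": 0, "z": 0.008, "wx": 0, "wy": 0, "wz": 0, "claw": -1},
    {"x": 0, "y": 0, "z": 0.008, "wx": 0, "wy": 0, "wz": 0, "claw": -1},
    {"x": 0, "y": 0, "z": 0.008, "wx": 0, "wy": 0, "wz": 0, "claw": -1},
    {"x": 0, "y": 0, "z": 0.008, "wx": 0, "wy": 0, "wz": 0, "claw": -0.5},
    {"x": 0, "y": 0, "z": 0.008, "wx": 0, "wy": 0, "wz": 0, "claw": -0.4},
    {"x": 0, "y": 0, "z": 0.008, "wx": 0, "wy": 0, "wz": 0, "claw": -0.4},
    {"x": 0, "y": 0, "z": 0.008, "wx": 0, "wy": 0, "wz": 0, "claw": -0.4},
    {"x": 0, "y": 0, "z": -0.2, "wx": 0, "wy": 0, "wz": 0, "claw": -0.4},
    {"x": 0, "y": 0, "z": -0.5, "wx": 0, "wy": 0, "wz": 0, "claw": -0.4},
    {"x": 0, "y": 0, "z": -0.7, "wx": 0, "wy": 0, "wz": 0, "claw": -0.4},
    {"x": 0, "y": 0, "z": -0.7, "wx": 0, "wy": 0, "wz": 0, "claw": -0.4},
    {"x": 0, "y": 0, "z": -0.7, "wx": 0, "wy": 0, "wz": 0, "claw": -0.4},
  ],
)

```text
clock: 15.53
tool_pos: [0.4864, -0.1036, 0.2312]
ee_rot: [3.141, 0.008, 2.948]
force: [1.7, 0.9, 0.4]
width: 0.298
grasp_force: 0.0
```

```bash
python3 chk.py top side wrist
python3 - <<'E'
from h import *
plan((.5,.09,.22,180),(.5453,.2592,.14,-169.7),(.5453,.2592,.04,-169.7))
E
```

```text
15.53 [ 0.4864 -0.1036  0.2312] [179.98   0.49 168.88] F [1.7 0.9 0.4] w 25.4 g 0.0 j [-0.21  0.18 -0.05  1.34  0.   -0.02]
top -0.082 tubes 60 x 0.0289..0.0669 y -0.0878..-0.0758 zmed 0.0848
top -0.082 fin 55 x -0.0603..-0.0370 y -0.0879..-0.0786 zmed 0.0856
side -0.082 tubes 111 x -0.0026..0.0643 y -0.0908..-0.0723 zmed 0.0832
side -0.082 fin 51 x -0.0638..-0.0392 y -0.0879..-0.0759 zmed 0.0847
wrist -0.082 tubes 894 x -0.0005..0.0660 y -0.0893..-0.0743 zmed 0.0833
wrist -0.082 fin 358 x -0.0622..-0.0382 y -0.0864..-0.0774 zmed 0.0853
to [5.0e-01 9.0e-02 2.2e-01 1.8e+02] x 0.090 y 0.770 z 0.022 | wx 0.000 wy 0.003 wz -0.247 rows 4.7
to [ 5.453e-01  2.592e-01  1.400e-01 -1.697e+02] x -0.181 y 0.677 z 0.320 | wx 0.000 wy 0.000 wz -0.229 rows 4.6
to [ 5.453e-01  2.592e-01  4.000e-02 -1.697e+02] x 0.000 y -0.000 z 0.400 | wx 0.000 wy 0.000 wz 0.000 rows 2.4
```

Rack a stands flat in lane -82 (fin top 0.0855, x about +5 mm, within tolerance). On to rack b.

>>> step_arm(
  series=[
    {"x": 0.09, "y": 0.77, "z": 0.022, "wx": 0, "wy": 0.003, "wz": -0.247, "claw": 0},
    {"x": 0.09, "y": 0.77, "z": 0.022, "wx": 0, "wy": 0.003, "wz": -0.247, "claw": 0},
    {"x": 0.09, "y": 0.77, "z": 0.022, "wx": 0, "wy": 0.003, "wz": -0.247, "claw": 0},
    {"x": 0.09, "y": 0.77, "z": 0.022, "wx": 0, "wy": 0.003, "wz": -0.247, "claw": 0},
    {"x": 0.09, "y": 0.77, "z": 0.022, "wx": 0, "wy": 0.003, "wz": -0.247, "claw": 0},
    {"x": 0.09, "y": 0.77, "z": 0.022, "wx": 0, "wy": 0.003, "wz": -0.247, "claw": 0},
  ],
)

```text
clock: 16.18
tool_pos: [0.4985, 0.0943, 0.217]
ee_rot: [3.14, -0.006, -3.137]
force: [0.4, -0.7, -0.0]
width: 0.501
grasp_force: 0.0
```

>>> step_arm(
  series=[
    {"x": -0.181, "y": 0.677, "z": 0.32, "wx": 0, "wy": 0, "wz": -0.229, "claw": 0},
    {"x": -0.181, "y": 0.677, "z": 0.32, "wx": 0, "wy": 0, "wz": -0.229, "claw": 0},
    {"x": -0.181, "y": 0.677, "z": 0.32, "wx": 0, "wy": 0, "wz": -0.229, "claw": 0},
    {"x": -0.181, "y": 0.677, "z": 0.32, "wx": 0, "wy": 0, "wz": -0.229, "claw": 0},
    {"x": -0.181, "y": 0.677, "z": 0.32, "wx": 0, "wy": 0, "wz": -0.229, "claw": 0},
    {"x": -0.181, "y": 0.677, "z": 0.32, "wx": 0, "wy": 0, "wz": -0.229, "claw": 0},
    {"x": -0.181, "y": 0.677, "z": 0.32, "wx": 0, "wy": 0, "wz": -0.229, "claw": 0},
    {"x": -0.181, "y": 0.677, "z": 0.32, "wx": 0, "wy": 0, "wz": -0.229, "claw": 0},
    {"x": -0.181, "y": 0.677, "z": 0.32, "wx": 0, "wy": 0, "wz": -0.229, "claw": 0},
  ],
)

```text
clock: 16.93
tool_pos: [0.5442, 0.2581, 0.1395]
ee_rot: [3.141, -0.002, -2.963]
force: [-0.6, 0.9, 0.2]
width: 0.499
grasp_force: 0.0
```

```bash
python3 -c "
from h import *
st();plan((.5465,.2595,.041,-169.7))"
```

```text
16.93 [0.5442 0.2581 0.1395] [ 1.7996e+02 -1.4000e-01 -1.6976e+02] F [-0.6  0.9  0.2] w 42.4 g 0.0 j [0.44 0.4  0.03 1.2  0.   0.26]
to [ 5.465e-01  2.595e-01  4.100e-02 -1.697e+02] x -0.011 y 0.004 z 0.394 | wx 0.001 wy -0.003 wz -0.001 rows 2.4
```

>>> step_arm(
  series=[
    {"x": -0.011, "y": 0.004, "z": 0.1, "wx": 0, "wy": 0, "wz": 0, "claw": 0},
    {"x": -0.011, "y": 0.004, "z": 0.2, "wx": 0, "wy": 0, "wz": 0, "claw": 0},
    {"x": -0.011, "y": 0.004, "z": 0.3, "wx": 0, "wy": 0, "wz": 0, "claw": 0},
    {"x": -0.011, "y": 0.004, "z": 0.36, "wx": 0, "wy": 0, "wz": 0, "claw": 0},
    {"x": -0.011, "y": 0.004, "z": 0.394, "wx": 0, "wy": 0, "wz": 0, "claw": 0},
    {"x": -0.011, "y": 0.004, "z": 0.394, "wx": 0, "wy": 0, "wz": 0, "claw": 0},
    {"x": -0.011, "y": 0.004, "z": 0.394, "wx": 0, "wy": 0, "wz": 0, "claw": -0.6},
    {"x": -0.011, "y": 0.004, "z": 0.394, "wx": 0, "wy": 0, "wz": 0, "claw": -0.8},
    {"x": -0.011, "y": 0.004, "z": 0.394, "wx": 0, "wy": 0, "wz": 0, "claw": -1},
    {"x": -0.011, "y": 0.004, "z": 0.394, "wx": 0, "wy": 0, "wz": 0, "claw": -1},
    {"x": -0.011, "y": 0.004, "z": 0.394, "wx": 0, "wy": 0, "wz": 0, "claw": -1},
    {"x": -0.011, "y": 0.004, "z": 0.394, "wx": 0, "wy": 0, "wz": 0, "claw": -1},
  ],
)

```text
clock: 17.93
tool_pos: [0.5476, 0.2612, 0.0425]
ee_rot: [3.14, 0.0, -2.962]
force: [0.1, -1.9, 7.8]
width: 0.101
grasp_force: 61.6
```

>>> step_arm(
  series=[
    {"x": 0.05, "y": 0, "z": 0, "wx": 0, "wy": 0, "wz": 0, "claw": -1},
    {"x": 0.12, "y": 0, "z": 0, "wx": 0, "wy": 0, "wz": 0, "claw": -1},
    {"x": 0.2, "y": 0, "z": 0, "wx": 0, "wy": 0, "wz": 0, "claw": -1},
    {"x": 0.28, "y": 0, "z": 0, "wx": 0, "wy": 0, "wz": 0, "claw": -1},
    {"x": 0.36, "y": 0, "z": 0, "wx": 0, "wy": 0, "wz": 0, "claw": -1},
    {"x": 0.4, "y": 0, "z": 0, "wx": 0, "wy": 0, "wz": 0, "claw": -1},
    {"x": 0.42, "y": 0, "z": 0, "wx": 0, "wy": 0, "wz": 0, "claw": -1},
    {"x": 0.42, "y": 0, "z": 0, "wx": 0, "wy": 0, "wz": 0, "claw": -1},
  ],
)

```text
clock: 18.6
tool_pos: [0.4435, 0.2426, 0.0424]
ee_rot: [3.14, -0.0, -2.961]
force: [-2.1, -1.1, 11.0]
width: 0.103
grasp_force: 63.2
```

>>> step_arm(
  series=[
    {"x": 0, "y": 0, "z": -0.05, "wx": 0, "wy": 0, "wz": 0, "claw": -1},
    {"x": 0, "y": 0, "z": -0.15, "wx": 0, "wy": 0, "wz": 0, "claw": -1},
    {"x": 0, "y": 0, "z": -0.25, "wx": 0, "wy": 0, "wz": 0, "claw": -1},
    {"x": 0, "y": 0, "z": -0.35, "wx": 0, "wy": 0, "wz": 0, "claw": -1},
    {"x": 0, "y": 0, "z": -0.45, "wx": 0, "wy": 0, "wz": 0, "claw": -1},
    {"x": 0, "y": 0, "z": -0.55, "wx": 0, "wy": 0, "wz": 0, "claw": -1},
    {"x": 0, "y": 0, "z": -0.58, "wx": 0, "wy": 0, "wz": 0, "claw": -1},
    {"x": 0, "y": 0, "z": -0.58, "wx": 0, "wy": 0, "wz": 0, "claw": -1},
  ],
)

```text
clock: 19.27
tool_pos: [0.4447, 0.2426, 0.1876]
ee_rot: [3.14, 0.0, -2.962]
force: [-0.2, -1.1, -0.4]
width: 0.101
grasp_force: 61.5
```

```bash
cat > carry.py <<'E'
from h import *
import sys
st(); t=tp(-.0595,float(sys.argv[1])); p=r.observe()["tool_pos"]; m=(p[:2]+t)/2
plan((*m,.187,179.6),(*t,.187,168.9))
E
python3 carry.py -.041
```

```text
19.27 [0.4447 0.2426 0.1876] [ 1.7988e+02  3.0000e-02 -1.6970e+02] F [-0.2 -1.1 -0.4] w 8.6 g 61.5 j [ 0.5   0.22 -0.11  1.24  0.    0.32]
to [4.662e-01 9.060e-02 1.870e-01 1.796e+02] x 0.024 y -0.613 z 0.001 | wx 0.003 wy 0.000 wz 0.238 rows 3.7
to [ 4.877e-01 -6.130e-02  1.870e-01  1.689e+02] x -0.090 y -0.607 z -0.000 | wx 0.000 wy -0.000 wz 0.238 rows 3.7
```

>>> step_arm(
  series=[
    {"x": 0.005, "y": -0.08, "z": 0, "wx": 0, "wy": 0, "wz": 0.03, "claw": -1},
    {"x": 0.01, "y": -0.18, "z": 0, "wx": 0, "wy": 0, "wz": 0.07, "claw": -1},
    {"x": 0.015, "y": -0.29, "z": 0, "wx": 0, "wy": 0, "wz": 0.12, "claw": -1},
    {"x": 0.02, "y": -0.4, "z": 0, "wx": 0, "wy": 0, "wz": 0.17, "claw": -1},
    {"x": 0.024, "y": -0.51, "z": 0, "wx": 0, "wy": 0, "wz": 0.21, "claw": -1},
    {"x": 0.024, "y": -0.613, "z": 0, "wx": 0.003, "wy": 0, "wz": 0.238, "claw": -1},
  ],
)

```text
clock: 19.77
tool_pos: [0.4641, 0.0886, 0.184]
ee_rot: [-3.139, -0.005, 3.133]
force: [0.4, 0.6, -2.4]
width: 0.099
grasp_force: 61.4
```

>>> step_arm(
  series=[
    {"x": -0.015, "y": -0.1, "z": 0, "wx": 0, "wy": 0, "wz": 0.05, "claw": -1},
    {"x": -0.03, "y": -0.2, "z": 0, "wx": 0, "wy": 0, "wz": 0.1, "claw": -1},
    {"x": -0.05, "y": -0.31, "z": 0, "wx": 0, "wy": 0, "wz": 0.14, "claw": -1},
    {"x": -0.06, "y": -0.42, "z": 0, "wx": 0, "wy": 0, "wz": 0.18, "claw": -1},
    {"x": -0.075, "y": -0.52, "z": 0, "wx": 0, "wy": 0, "wz": 0.21, "claw": -1},
    {"x": -0.085, "y": -0.58, "z": 0, "wx": 0, "wy": 0, "wz": 0.23, "claw": -1},
    {"x": -0.09, "y": -0.607, "z": 0, "wx": 0, "wy": 0, "wz": 0.238, "claw": -1},
    {"x": -0.09, "y": -0.607, "z": 0, "wx": 0, "wy": 0, "wz": 0.238, "claw": -1},
    {"x": -0.09, "y": -0.607, "z": 0, "wx": 0, "wy": 0, "wz": 0.238, "claw": -1},
    {"x": -0.09, "y": -0.607, "z": 0, "wx": 0, "wy": 0, "wz": 0.238, "claw": -1},
  ],
)

```text
clock: 20.6
tool_pos: [0.4862, -0.0608, 0.1856]
ee_rot: [-3.14, -0.003, 2.949]
force: [-0.5, -0.1, -1.4]
width: 0.102
grasp_force: 61.4
```

```bash
sed -i 's/-.0555,lane/-.0595,lane/' pl.py; python3 pl.py -.041
```

```text
20.6 [ 0.4862 -0.0608  0.1856] [-1.7990e+02 -1.6000e-01  1.6895e+02] F [-0.5 -0.1 -1.4] w 8.6 g 61.4 j [-0.12  0.19 -0.15  1.23 -0.    0.07]
to [ 4.877e-01 -6.130e-02  8.000e-02  1.689e+02] x -0.008 y 0.000 z 0.423 | wx -0.002 wy -0.004 wz 0.001 rows 2.5
to [ 4.877e-01 -6.130e-02  4.800e-02  1.689e+02] x 0.000 y -0.000 z 0.128 | wx 0.000 wy 0.000 wz 0.000 rows 0.8
side body x -0.0097..0.0651 y -0.0501..-0.0226 z 0.2045 (array([574.3, -74.3]), array([32.9, 75.1]), 81.5, 536)
```

>>> step_arm(
  series=[
    {"x": -0.006, "y": 0, "z": 0.1, "wx": -0.002, "wy": -0.003, "wz": 0, "claw": -1},
    {"x": -0.006, "y": 0, "z": 0.2, "wx": -0.002, "wy": -0.003, "wz": 0, "claw": -1},
    {"x": -0.006, "y": 0, "z": 0.3, "wx": -0.002, "wy": -0.003, "wz": 0, "claw": -1},
    {"x": -0.006, "y": 0, "z": 0.38, "wx": -0.002, "wy": -0.003, "wz": 0, "claw": -1},
    {"x": -0.006, "y": 0, "z": 0.44, "wx": -0.002, "wy": -0.003, "wz": 0, "claw": -1},
    {"x": -0.006, "y": 0, "z": 0.48, "wx": -0.002, "wy": -0.003, "wz": 0, "claw": -1},
    {"x": -0.006, "y": 0, "z": 0.51, "wx": -0.002, "wy": -0.003, "wz": 0, "claw": -1},
    {"x": -0.006, "y": 0, "z": 0.535, "wx": -0.002, "wy": -0.003, "wz": 0, "claw": -1},
    {"x": -0.006, "y": 0, "z": 0.55, "wx": -0.002, "wy": -0.003, "wz": 0, "claw": -1},
    {"x": -0.006, "y": 0, "z": 0.552, "wx": -0.002, "wy": -0.003, "wz": 0, "claw": -1},
    {"x": -0.006, "y": 0, "z": 0.552, "wx": -0.002, "wy": -0.003, "wz": 0, "claw": -1},
    {"x": -0.006, "y": 0, "z": 0.552, "wx": -0.002, "wy": -0.003, "wz": 0, "claw": -1},
  ],
)

```text
clock: 21.7
tool_pos: [0.4882, -0.0622, 0.0487]
ee_rot: [-3.141, 0.002, 2.948]
force: [0.1, -0.1, -1.9]
width: 0.099
grasp_force: 61.5
```

```bash
python3 chk.py side wrist
```

```text
21.7 [ 0.4882 -0.0622  0.0487] [-1.7998e+02  1.0000e-01  1.6890e+02] F [ 0.1 -0.1 -1.9] w 8.4 g 61.5 j [-0.13  0.3  -0.39  0.88 -0.    0.07]
side -0.082 tubes 40 x 0.0324..0.0664 y -0.0894..-0.0720 zmed 0.0824
side -0.082 fin 32 x -0.0653..-0.0476 y -0.0878..-0.0767 zmed 0.0838
side -0.041 tubes 85 x -0.0065..0.0558 y -0.0488..-0.0311 zmed 0.0885
side -0.041 fin 108 x -0.0742..-0.0539 y -0.0553..-0.0235 zmed 0.0885
wrist -0.082 fin 642 x -0.0627..-0.0531 y -0.0866..-0.0769 zmed 0.0846
wrist -0.041 fin 3638 x -0.0716..-0.0473 y -0.0578..-0.0244 zmed 0.0864
```

>>> step_arm(
  series=[
    {"x": 0, "y": 0, "z": 0.007, "wx": 0, "wy": 0, "wz": 0, "claw": -1},
    {"x": 0, "y": 0, "z": 0.012, "wx": 0, "wy": 0, "wz": 0, "claw": -1},
    {"x": 0, "y": 0, "z": 0.012, "wx": 0, "wy": 0, "wz": 0, "claw": -1},
    {"x": 0, "y": 0, "z": 0.012, "wx": 0, "wy": 0, "wz": 0, "claw": -0.6},
    {"x": 0, "y": 0, "z": 0.012, "wx": 0, "wy": 0, "wz": 0, "claw": -0.4},
    {"x": 0, "y": 0, "z": 0.012, "wx": 0, "wy": 0, "wz": 0, "claw": -0.4},
    {"x": 0, "y": 0, "z": 0.012, "wx": 0, "wy": 0, "wz": 0, "claw": -0.4},
    {"x": 0, "y": 0, "z": -0.1, "wx": 0, "wy": 0, "wz": 0, "claw": -0.4},
    {"x": 0, "y": 0, "z": -0.4, "wx": 0, "wy": 0, "wz": 0, "claw": -0.4},
    {"x": 0, "y": 0, "z": -0.7, "wx": 0, "wy": 0, "wz": 0, "claw": -0.4},
    {"x": 0, "y": 0, "z": -0.7, "wx": 0, "wy": 0, "wz": 0, "claw": -0.4},
    {"x": 0, "y": 0, "z": -0.7, "wx": 0, "wy": 0, "wz": 0, "claw": -0.4},
  ],
)

```text
clock: 22.8
tool_pos: [0.4885, -0.0623, 0.2274]
ee_rot: [-3.141, 0.005, 2.948]
force: [0.5, -0.5, -0.1]
width: 0.302
grasp_force: 0.0
```

```bash
python3 chk.py wrist
python3 - <<'E'
from h import *
x,y=.5395,.3085
plan((.48,.13,.22,180),(x,y,.14,-169.7))
E
```

```text
22.8 [ 0.4885 -0.0623  0.2274] [-179.99    0.27  168.88] F [ 0.5 -0.5 -0.1] w 25.7 g 0.0 j [-0.13  0.17 -0.06  1.33 -0.    0.07]
wrist -0.082 tubes 26 x 0.0001..0.0067 y -0.0893..-0.0854 zmed 0.0830
wrist -0.082 fin 379 x -0.0622..-0.0384 y -0.0864..-0.0768 zmed 0.0853
wrist -0.041 tubes 898 x -0.0053..0.0615 y -0.0487..-0.0341 zmed 0.0833
wrist -0.041 fin 358 x -0.0667..-0.0425 y -0.0455..-0.0364 zmed 0.0853
to [4.8e-01 1.3e-01 2.2e-01 1.8e+02] x 0.189 y 0.748 z 0.041 | wx -0.001 wy 0.012 wz -0.247 rows 4.6
to [ 5.395e-01  3.085e-01  1.400e-01 -1.697e+02] x -0.238 y 0.714 z 0.320 | wx 0.000 wy 0.000 wz -0.229 rows 4.9
```

Rack b is flat in lane -41 (x about +1 mm). Now rack c.

>>> step_arm(
  series=[
    {"x": 0.189, "y": 0.748, "z": 0.041, "wx": 0, "wy": 0.006, "wz": -0.247, "claw": 0},
    {"x": 0.189, "y": 0.748, "z": 0.041, "wx": 0, "wy": 0.006, "wz": -0.247, "claw": 0},
    {"x": 0.189, "y": 0.748, "z": 0.041, "wx": 0, "wy": 0.006, "wz": -0.247, "claw": 0},
    {"x": 0.189, "y": 0.748, "z": 0.041, "wx": 0, "wy": 0.006, "wz": -0.247, "claw": 0},
    {"x": 0.189, "y": 0.748, "z": 0.041, "wx": 0, "wy": 0.006, "wz": -0.247, "claw": 0},
    {"x": 0.189, "y": 0.748, "z": 0.041, "wx": 0, "wy": 0.006, "wz": -0.247, "claw": 0},
  ],
)

```text
clock: 23.35
tool_pos: [0.4768, 0.1346, 0.2121]
ee_rot: [3.141, -0.005, -3.137]
force: [-0.0, -0.6, -0.5]
width: 0.504
grasp_force: 0.0
```

>>> step_arm(
  series=[
    {"x": -0.238, "y": 0.714, "z": 0.32, "wx": 0, "wy": 0, "wz": -0.229, "claw": 0},
    {"x": -0.238, "y": 0.714, "z": 0.32, "wx": 0, "wy": 0, "wz": -0.229, "claw": 0},
    {"x": -0.238, "y": 0.714, "z": 0.32, "wx": 0, "wy": 0, "wz": -0.229, "claw": 0},
    {"x": -0.238, "y": 0.714, "z": 0.32, "wx": 0, "wy": 0, "wz": -0.229, "claw": 0},
    {"x": -0.238, "y": 0.714, "z": 0.32, "wx": 0, "wy": 0, "wz": -0.229, "claw": 0},
    {"x": -0.238, "y": 0.714, "z": 0.32, "wx": 0, "wy": 0, "wz": -0.229, "claw": 0},
    {"x": -0.238, "y": 0.714, "z": 0.32, "wx": 0, "wy": 0, "wz": -0.229, "claw": 0},
    {"x": -0.238, "y": 0.714, "z": 0.32, "wx": 0, "wy": 0, "wz": -0.229, "claw": 0},
    {"x": -0.238, "y": 0.714, "z": 0.32, "wx": 0, "wy": 0, "wz": -0.229, "claw": 0},
  ],
)

```text
clock: 24.1
tool_pos: [0.5366, 0.3079, 0.1332]
ee_rot: [3.141, -0.004, -2.963]
force: [0.8, 0.6, 1.4]
width: 0.5
grasp_force: 0.0
```

```bash
python3 -c "
from h import *
st();plan((.5395,.3085,.041,-169.7))"
```

```text
24.1 [0.5366 0.3079 0.1332] [ 179.97   -0.21 -169.75] F [0.8 0.6 1.4] w 42.5 g 0.0 j [0.52 0.44 0.07 1.21 0.   0.34]
to [ 5.395e-01  3.085e-01  4.100e-02 -1.697e+02] x -0.013 y 0.000 z 0.369 | wx 0.001 wy -0.005 wz -0.001 rows 2.2
```

>>> step_arm(
  series=[
    {"x": -0.008, "y": 0, "z": 0.1, "wx": 0, "wy": -0.003, "wz": 0, "claw": 0},
    {"x": -0.008, "y": 0, "z": 0.2, "wx": 0, "wy": -0.003, "wz": 0, "claw": 0},
    {"x": -0.008, "y": 0, "z": 0.29, "wx": 0, "wy": -0.003, "wz": 0, "claw": 0},
    {"x": -0.008, "y": 0, "z": 0.34, "wx": 0, "wy": -0.003, "wz": 0, "claw": 0},
    {"x": -0.008, "y": 0, "z": 0.369, "wx": 0, "wy": -0.003, "wz": 0, "claw": 0},
    {"x": -0.008, "y": 0, "z": 0.369, "wx": 0, "wy": -0.003, "wz": 0, "claw": 0},
    {"x": -0.008, "y": 0, "z": 0.369, "wx": 0, "wy": -0.003, "wz": 0, "claw": -0.6},
    {"x": -0.008, "y": 0, "z": 0.369, "wx": 0, "wy": -0.003, "wz": 0, "claw": -0.8},
    {"x": -0.008, "y": 0, "z": 0.369, "wx": 0, "wy": -0.003, "wz": 0, "claw": -1},
    {"x": -0.008, "y": 0, "z": 0.369, "wx": 0, "wy": -0.003, "wz": 0, "claw": -1},
    {"x": -0.008, "y": 0, "z": 0.369, "wx": 0, "wy": -0.003, "wz": 0, "claw": -1},
    {"x": -0.008, "y": 0, "z": 0.369, "wx": 0, "wy": -0.003, "wz": 0, "claw": -1},
  ],
)

```text
clock: 25.1
tool_pos: [0.539, 0.3095, 0.0419]
ee_rot: [3.141, 0.001, -2.962]
force: [0.1, -2.2, 5.6]
width: 0.097
grasp_force: 60.2
```

>>> step_arm(
  series=[
    {"x": 0.05, "y": 0, "z": 0, "wx": 0, "wy": 0, "wz": 0, "claw": -1},
    {"x": 0.12, "y": 0, "z": 0, "wx": 0, "wy": 0, "wz": 0, "claw": -1},
    {"x": 0.2, "y": 0, "z": 0, "wx": 0, "wy": 0, "wz": 0, "claw": -1},
    {"x": 0.28, "y": 0, "z": 0, "wx": 0, "wy": 0, "wz": 0, "claw": -1},
    {"x": 0.36, "y": 0, "z": 0, "wx": 0, "wy": 0, "wz": 0, "claw": -1},
    {"x": 0.4, "y": 0, "z": 0, "wx": 0, "wy": 0, "wz": 0, "claw": -1},
    {"x": 0.42, "y": 0, "z": 0, "wx": 0, "wy": 0, "wz": 0, "claw": -1},
    {"x": 0.42, "y": 0, "z": 0, "wx": 0, "wy": 0, "wz": 0, "claw": -1},
  ],
)

```text
clock: 25.77
tool_pos: [0.4351, 0.291, 0.0417]
ee_rot: [3.14, 0.0, -2.961]
force: [-2.0, -0.5, 9.6]
width: 0.102
grasp_force: 61.2
```

>>> step_arm(
  series=[
    {"x": 0, "y": 0, "z": -0.05, "wx": 0, "wy": 0, "wz": 0, "claw": -1},
    {"x": 0, "y": 0, "z": -0.15, "wx": 0, "wy": 0, "wz": 0, "claw": -1},
    {"x": 0, "y": 0, "z": -0.25, "wx": 0, "wy": 0, "wz": 0, "claw": -1},
    {"x": 0, "y": 0, "z": -0.35, "wx": 0, "wy": 0, "wz": 0, "claw": -1},
    {"x": 0, "y": 0, "z": -0.45, "wx": 0, "wy": 0, "wz": 0, "claw": -1},
    {"x": 0, "y": 0, "z": -0.55, "wx": 0, "wy": 0, "wz": 0, "claw": -1},
    {"x": 0, "y": 0, "z": -0.58, "wx": 0, "wy": 0, "wz": 0, "claw": -1},
    {"x": 0, "y": 0, "z": -0.58, "wx": 0, "wy": 0, "wz": 0, "claw": -1},
  ],
)

```text
clock: 26.43
tool_pos: [0.4363, 0.2912, 0.1873]
ee_rot: [3.14, 0.001, -2.962]
force: [0.6, 0.6, -0.9]
width: 0.102
grasp_force: 59.8
```

```bash
python3 carry.py .041
```

```text
26.43 [0.4363 0.2912 0.1873] [ 1.7988e+02  7.0000e-02 -1.6970e+02] F [ 0.6  0.6 -0.9] w 8.6 g 59.8 j [ 0.59  0.25 -0.07  1.25  0.    0.41]
to [4.699e-01 1.552e-01 1.870e-01 1.796e+02] x -0.035 y -0.559 z -0.000 | wx 0.003 wy 0.001 wz 0.238 rows 3.4
to [5.035e-01 1.920e-02 1.870e-01 1.689e+02] x -0.138 y -0.543 z -0.000 | wx 0.000 wy -0.000 wz 0.238 rows 3.4
```

>>> step_arm(
  series=[
    {"x": -0.005, "y": -0.08, "z": 0, "wx": 0, "wy": 0, "wz": 0.03, "claw": -1},
    {"x": -0.01, "y": -0.18, "z": 0, "wx": 0, "wy": 0, "wz": 0.07, "claw": -1},
    {"x": -0.015, "y": -0.28, "z": 0, "wx": 0, "wy": 0, "wz": 0.12, "claw": -1},
    {"x": -0.02, "y": -0.38, "z": 0, "wx": 0, "wy": 0, "wz": 0.17, "claw": -1},
    {"x": -0.03, "y": -0.48, "z": 0, "wx": 0, "wy": 0, "wz": 0.21, "claw": -1},
    {"x": -0.035, "y": -0.559, "z": 0, "wx": 0.003, "wy": 0, "wz": 0.238, "claw": -1},
  ],
)

```text
clock: 26.93
tool_pos: [0.4683, 0.1527, 0.1836]
ee_rot: [-3.139, -0.004, 3.132]
force: [1.3, -0.2, -1.4]
width: 0.104
grasp_force: 59.7
```

>>> step_arm(
  series=[
    {"x": -0.02, "y": -0.1, "z": 0, "wx": 0, "wy": 0, "wz": 0.05, "claw": -1},
    {"x": -0.05, "y": -0.2, "z": 0, "wx": 0, "wy": 0, "wz": 0.1, "claw": -1},
    {"x": -0.07, "y": -0.3, "z": 0, "wx": 0, "wy": 0, "wz": 0.14, "claw": -1},
    {"x": -0.1, "y": -0.4, "z": 0, "wx": 0, "wy": 0, "wz": 0.18, "claw": -1},
    {"x": -0.12, "y": -0.48, "z": 0, "wx": 0, "wy": 0, "wz": 0.21, "claw": -1},
    {"x": -0.13, "y": -0.53, "z": 0, "wx": 0, "wy": 0, "wz": 0.23, "claw": -1},
    {"x": -0.138, "y": -0.543, "z": 0, "wx": 0, "wy": 0, "wz": 0.238, "claw": -1},
    {"x": -0.138, "y": -0.543, "z": 0, "wx": 0, "wy": 0, "wz": 0.238, "claw": -1},
    {"x": -0.138, "y": -0.543, "z": 0, "wx": 0, "wy": 0, "wz": 0.238, "claw": -1},
    {"x": -0.138, "y": -0.543, "z": 0, "wx": 0, "wy": 0, "wz": 0.238, "claw": -1},
  ],
)

```text
clock: 27.77
tool_pos: [0.5019, 0.0193, 0.1851]
ee_rot: [-3.139, -0.002, 2.949]
force: [0.3, 1.0, -1.1]
width: 0.103
grasp_force: 59.7
```

```bash
python3 pl.py .041
```

```text
27.77 [0.5019 0.0193 0.1851] [-1.7988e+02 -1.2000e-01  1.6895e+02] F [ 0.3  1.  -1.1] w 8.8 g 59.7 j [ 0.04  0.21 -0.12  1.24 -0.    0.23]
to [5.035e-01 1.920e-02 8.000e-02 1.689e+02] x -0.007 y 0.002 z 0.421 | wx -0.003 wy -0.003 wz 0.001 rows 2.5
to [5.035e-01 1.920e-02 4.800e-02 1.689e+02] x 0.000 y -0.000 z 0.128 | wx 0.000 wy 0.000 wz 0.000 rows 0.8
side body x -0.0100..0.0648 y 0.0384..0.0579 z 0.2049 (array([589. ,   6.8]), array([32.6, 74.8]), 75.7, 517)
```

>>> step_arm(
  series=[
    {"x": -0.006, "y": 0.001, "z": 0.1, "wx": -0.003, "wy": -0.003, "wz": 0, "claw": -1},
    {"x": -0.006, "y": 0.001, "z": 0.2, "wx": -0.003, "wy": -0.003, "wz": 0, "claw": -1},
    {"x": -0.006, "y": 0.001, "z": 0.3, "wx": -0.003, "wy": -0.003, "wz": 0, "claw": -1},
    {"x": -0.006, "y": 0.001, "z": 0.38, "wx": -0.003, "wy": -0.003, "wz": 0, "claw": -1},
    {"x": -0.006, "y": 0.001, "z": 0.44, "wx": -0.003, "wy": -0.003, "wz": 0, "claw": -1},
    {"x": -0.006, "y": 0.001, "z": 0.48, "wx": -0.003, "wy": -0.003, "wz": 0, "claw": -1},
    {"x": -0.006, "y": 0.001, "z": 0.51, "wx": -0.003, "wy": -0.003, "wz": 0, "claw": -1},
    {"x": -0.006, "y": 0.001, "z": 0.535, "wx": -0.003, "wy": -0.003, "wz": 0, "claw": -1},
    {"x": -0.006, "y": 0.001, "z": 0.55, "wx": -0.003, "wy": -0.003, "wz": 0, "claw": -1},
    {"x": -0.006, "y": 0.001, "z": 0.556, "wx": -0.003, "wy": -0.003, "wz": 0, "claw": -1},
    {"x": -0.006, "y": 0.001, "z": 0.556, "wx": -0.003, "wy": -0.003, "wz": 0, "claw": -1},
    {"x": -0.006, "y": 0.001, "z": 0.556, "wx": -0.003, "wy": -0.003, "wz": 0, "claw": -1},
  ],
)

```text
clock: 28.87
tool_pos: [0.5041, 0.0184, 0.0478]
ee_rot: [3.141, 0.003, 2.948]
force: [-1.7, 0.9, 5.1]
width: 0.105
grasp_force: 60.5
```

```bash
python3 chk.py side wrist
```

```text
28.87 [0.5041 0.0184 0.0478] [1.7996e+02 1.5000e-01 1.6889e+02] F [-1.7  0.9  5.1] w 8.9 g 60.5 j [ 0.04  0.32 -0.36  0.89  0.    0.23]
side -0.082 fin 53 x -0.0646..-0.0393 y -0.0877..-0.0756 zmed 0.0846
side -0.041 fin 55 x -0.0712..-0.0448 y -0.0476..-0.0348 zmed 0.0837
side 0.041 tubes 76 x 0.0163..0.0591 y 0.0323..0.0492 zmed 0.0867
side 0.041 fin 120 x -0.0735..-0.0548 y 0.0249..0.0587 zmed 0.0887
wrist -0.082 fin 791 x -0.0624..-0.0375 y -0.0782..-0.0760 zmed 0.0808
wrist -0.041 fin 2489 x -0.0671..-0.0423 y -0.0456..-0.0358 zmed 0.0849
wrist 0.041 fin 3689 x -0.0707..-0.0456 y 0.0243..0.0577 zmed 0.0859
```

Contact felt (+5 N). Releasing.

>>> step_arm(
  series=[
    {"x": 0, "y": 0, "z": 0.003, "wx": 0, "wy": 0, "wz": 0, "claw": -1},
    {"x": 0, "y": 0, "z": 0.003, "wx": 0, "wy": 0, "wz": 0, "claw": -0.6},
    {"x": 0, "y": 0, "z": 0.003, "wx": 0, "wy": 0, "wz": 0, "claw": -0.4},
    {"x": 0, "y": 0, "z": 0.003, "wx": 0, "wy": 0, "wz": 0, "claw": -0.4},
    {"x": 0, "y": 0, "z": 0.003, "wx": 0, "wy": 0, "wz": 0, "claw": -0.4},
    {"x": 0, "y": 0, "z": -0.1, "wx": 0, "wy": 0, "wz": 0, "claw": -0.4},
    {"x": 0, "y": 0, "z": -0.4, "wx": 0, "wy": 0, "wz": 0, "claw": -0.4},
    {"x": 0, "y": 0, "z": -0.7, "wx": 0, "wy": 0, "wz": 0, "claw": -0.4},
    {"x": 0, "y": 0, "z": -0.7, "wx": 0, "wy": 0, "wz": 0, "claw": -0.4},
    {"x": 0, "y": 0, "z": -0.7, "wx": 0, "wy": 0, "wz": 0, "claw": -0.4},
  ],
)

```text
clock: 29.8
tool_pos: [0.5043, 0.0183, 0.2261]
ee_rot: [3.14, 0.006, 2.948]
force: [0.9, -0.2, -0.6]
width: 0.304
grasp_force: 0.0
```

```bash
python3 chk.py wrist
python3 - <<'E'
from h import *
x,y=.5305,.3585
plan((.49,.2,.22,180),(x,y,.14,-169.7))
E
```

```text
29.8 [0.5043 0.0183 0.2261] [179.93   0.32 168.88] F [ 0.9 -0.2 -0.6] w 25.9 g 0.0 j [ 0.04  0.19 -0.04  1.33 -0.    0.23]
wrist -0.082 tubes 630 x -0.0007..0.0410 y -0.0888..-0.0734 zmed 0.0831
wrist -0.082 fin 445 x -0.0621..-0.0378 y -0.0862..-0.0765 zmed 0.0849
wrist -0.041 tubes 653 x -0.0052..0.0505 y -0.0484..-0.0333 zmed 0.0832
wrist -0.041 fin 415 x -0.0666..-0.0430 y -0.0458..-0.0360 zmed 0.0850
wrist 0.041 tubes 903 x -0.0062..0.0607 y 0.0337..0.0488 zmed 0.0833
wrist 0.041 fin 358 x -0.0674..-0.0441 y 0.0368..0.0458 zmed 0.0853
to [  0.49   0.2    0.22 180.  ] x 0.203 y 0.701 z 0.037 | wx 0.002 wy 0.014 wz -0.247 rows 4.4
to [ 5.305e-01  3.585e-01  1.400e-01 -1.697e+02] x -0.162 y 0.634 z 0.320 | wx 0.000 wy 0.000 wz -0.229 rows 4.4
```

Rack c is good. Rack d.

>>> step_arm(
  series=[
    {"x": 0.203, "y": 0.701, "z": 0.037, "wx": 0, "wy": 0.007, "wz": -0.247, "claw": 0},
    {"x": 0.203, "y": 0.701, "z": 0.037, "wx": 0, "wy": 0.007, "wz": -0.247, "claw": 0},
    {"x": 0.203, "y": 0.701, "z": 0.037, "wx": 0, "wy": 0.007, "wz": -0.247, "claw": 0},
    {"x": 0.203, "y": 0.701, "z": 0.037, "wx": 0, "wy": 0.007, "wz": -0.247, "claw": 0},
    {"x": 0.203, "y": 0.701, "z": 0.037, "wx": 0, "wy": 0.007, "wz": -0.247, "claw": 0},
    {"x": 0.203, "y": 0.701, "z": 0.037, "wx": 0, "wy": 0.007, "wz": -0.247, "claw": 0},
  ],
)

```text
clock: 30.35
tool_pos: [0.4867, 0.2034, 0.2118]
ee_rot: [3.141, -0.005, -3.138]
force: [-1.0, 0.1, -0.4]
width: 0.501
grasp_force: 0.0
```

>>> step_arm(
  series=[
    {"x": -0.162, "y": 0.634, "z": 0.32, "wx": 0, "wy": 0, "wz": -0.229, "claw": 0},
    {"x": -0.162, "y": 0.634, "z": 0.32, "wx": 0, "wy": 0, "wz": -0.229, "claw": 0},
    {"x": -0.162, "y": 0.634, "z": 0.32, "wx": 0, "wy": 0, "wz": -0.229, "claw": 0},
    {"x": -0.162, "y": 0.634, "z": 0.32, "wx": 0, "wy": 0, "wz": -0.229, "claw": 0},
    {"x": -0.162, "y": 0.634, "z": 0.32, "wx": 0, "wy": 0, "wz": -0.229, "claw": 0},
    {"x": -0.162, "y": 0.634, "z": 0.32, "wx": 0, "wy": 0, "wz": -0.229, "claw": 0},
    {"x": -0.162, "y": 0.634, "z": 0.32, "wx": 0, "wy": 0, "wz": -0.229, "claw": 0},
    {"x": -0.162, "y": 0.634, "z": 0.32, "wx": 0, "wy": 0, "wz": -0.229, "claw": 0},
    {"x": -0.162, "y": 0.634, "z": 0.32, "wx": 0, "wy": 0, "wz": -0.229, "claw": 0},
  ],
)

```text
clock: 31.1
tool_pos: [0.5278, 0.3572, 0.1335]
ee_rot: [3.14, -0.003, -2.963]
force: [-0.2, -0.6, 0.2]
width: 0.499
grasp_force: 0.0
```

```bash
python3 -c "
from h import *
st();plan((.5305,.3585,.041,-169.7))"
```

```text
31.1 [0.5278 0.3572 0.1335] [ 1.7992e+02 -1.7000e-01 -1.6977e+02] F [-0.2 -0.6  0.2] w 42.4 g 0.0 j [0.59 0.47 0.12 1.23 0.   0.42]
to [ 5.305e-01  3.585e-01  4.100e-02 -1.697e+02] x -0.012 y 0.003 z 0.370 | wx 0.002 wy -0.004 wz -0.002 rows 2.2
```

>>> step_arm(
  series=[
    {"x": -0.008, "y": 0.002, "z": 0.1, "wx": 0, "wy": -0.003, "wz": 0, "claw": 0},
    {"x": -0.008, "y": 0.002, "z": 0.2, "wx": 0, "wy": -0.003, "wz": 0, "claw": 0},
    {"x": -0.008, "y": 0.002, "z": 0.29, "wx": 0, "wy": -0.003, "wz": 0, "claw": 0},
    {"x": -0.008, "y": 0.002, "z": 0.34, "wx": 0, "wy": -0.003, "wz": 0, "claw": 0},
    {"x": -0.008, "y": 0.002, "z": 0.37, "wx": 0, "wy": -0.003, "wz": 0, "claw": 0},
    {"x": -0.008, "y": 0.002, "z": 0.37, "wx": 0, "wy": -0.003, "wz": 0, "claw": 0},
    {"x": -0.008, "y": 0.002, "z": 0.37, "wx": 0, "wy": -0.003, "wz": 0, "claw": -0.6},
    {"x": -0.008, "y": 0.002, "z": 0.37, "wx": 0, "wy": -0.003, "wz": 0, "claw": -0.8},
    {"x": -0.008, "y": 0.002, "z": 0.37, "wx": 0, "wy": -0.003, "wz": 0, "claw": -1},
    {"x": -0.008, "y": 0.002, "z": 0.37, "wx": 0, "wy": -0.003, "wz": 0, "claw": -1},
    {"x": -0.008, "y": 0.002, "z": 0.37, "wx": 0, "wy": -0.003, "wz": 0, "claw": -1},
    {"x": -0.008, "y": 0.002, "z": 0.37, "wx": 0, "wy": -0.003, "wz": 0, "claw": -1},
  ],
)

```text
clock: 32.1
tool_pos: [0.5298, 0.3597, 0.0413]
ee_rot: [3.14, 0.001, -2.962]
force: [-1.3, -2.8, 7.3]
width: 0.104
grasp_force: 61.7
```

>>> step_arm(
  series=[
    {"x": 0.05, "y": 0, "z": 0, "wx": 0, "wy": 0, "wz": 0, "claw": -1},
    {"x": 0.12, "y": 0, "z": 0, "wx": 0, "wy": 0, "wz": 0, "claw": -1},
    {"x": 0.2, "y": 0, "z": 0, "wx": 0, "wy": 0, "wz": 0, "claw": -1},
    {"x": 0.28, "y": 0, "z": 0, "wx": 0, "wy": 0, "wz": 0, "claw": -1},
    {"x": 0.36, "y": 0, "z": 0, "wx": 0, "wy": 0, "wz": 0, "claw": -1},
    {"x": 0.4, "y": 0, "z": 0, "wx": 0, "wy": 0, "wz": 0, "claw": -1},
    {"x": 0.42, "y": 0, "z": 0, "wx": 0, "wy": 0, "wz": 0, "claw": -1},
    {"x": 0.42, "y": 0, "z": 0, "wx": 0, "wy": 0, "wz": 0, "claw": -1},
  ],
)

```text
clock: 32.77
tool_pos: [0.4257, 0.3411, 0.0411]
ee_rot: [3.139, -0.0, -2.961]
force: [-0.8, -1.4, 11.5]
width: 0.103
grasp_force: 62.8
```

>>> step_arm(
  series=[
    {"x": 0, "y": 0, "z": -0.05, "wx": 0, "wy": 0, "wz": 0, "claw": -1},
    {"x": 0, "y": 0, "z": -0.15, "wx": 0, "wy": 0, "wz": 0, "claw": -1},
    {"x": 0, "y": 0, "z": -0.25, "wx": 0, "wy": 0, "wz": 0, "claw": -1},
    {"x": 0, "y": 0, "z": -0.35, "wx": 0, "wy": 0, "wz": 0, "claw": -1},
    {"x": 0, "y": 0, "z": -0.45, "wx": 0, "wy": 0, "wz": 0, "claw": -1},
    {"x": 0, "y": 0, "z": -0.55, "wx": 0, "wy": 0, "wz": 0, "claw": -1},
    {"x": 0, "y": 0, "z": -0.58, "wx": 0, "wy": 0, "wz": 0, "claw": -1},
    {"x": 0, "y": 0, "z": -0.58, "wx": 0, "wy": 0, "wz": 0, "claw": -1},
  ],
)

```text
clock: 33.43
tool_pos: [0.427, 0.3412, 0.1865]
ee_rot: [3.139, 0.001, -2.962]
force: [0.4, 0.9, -3.1]
width: 0.101
grasp_force: 61.1
```

```bash
python3 carry.py .082
```

```text
33.43 [0.427  0.3412 0.1865] [ 1.7985e+02  4.0000e-02 -1.6970e+02] F [ 0.4  0.9 -3.1] w 8.6 g 61.1 j [ 0.67  0.28 -0.02  1.26  0.    0.49]
to [  0.4692   0.2003   0.187  179.6   ] x -0.065 y -0.585 z -0.004 | wx 0.003 wy 0.001 wz 0.238 rows 3.5
to [5.114e-01 5.940e-02 1.870e-01 1.689e+02] x -0.173 y -0.562 z -0.000 | wx 0.000 wy -0.000 wz 0.238 rows 3.5
```

>>> step_arm(
  series=[
    {"x": -0.008, "y": -0.08, "z": 0, "wx": 0, "wy": 0, "wz": 0.03, "claw": -1},
    {"x": -0.02, "y": -0.18, "z": 0, "wx": 0, "wy": 0, "wz": 0.07, "claw": -1},
    {"x": -0.03, "y": -0.28, "z": 0, "wx": 0, "wy": 0, "wz": 0.12, "claw": -1},
    {"x": -0.045, "y": -0.39, "z": 0, "wx": 0, "wy": 0, "wz": 0.17, "claw": -1},
    {"x": -0.055, "y": -0.49, "z": 0, "wx": 0, "wy": 0, "wz": 0.21, "claw": -1},
    {"x": -0.065, "y": -0.585, "z": -0.004, "wx": 0.003, "wy": 0, "wz": 0.238, "claw": -1},
  ],
)

```text
clock: 33.93
tool_pos: [0.4675, 0.1978, 0.1836]
ee_rot: [-3.139, -0.005, 3.133]
force: [-0.5, 0.7, -1.5]
width: 0.1
grasp_force: 61.1
```

>>> step_arm(
  series=[
    {"x": -0.03, "y": -0.1, "z": 0, "wx": 0, "wy": 0, "wz": 0.05, "claw": -1},
    {"x": -0.06, "y": -0.2, "z": 0, "wx": 0, "wy": 0, "wz": 0.1, "claw": -1},
    {"x": -0.09, "y": -0.3, "z": 0, "wx": 0, "wy": 0, "wz": 0.14, "claw": -1},
    {"x": -0.12, "y": -0.4, "z": 0, "wx": 0, "wy": 0, "wz": 0.18, "claw": -1},
    {"x": -0.15, "y": -0.49, "z": 0, "wx": 0, "wy": 0, "wz": 0.21, "claw": -1},
    {"x": -0.165, "y": -0.54, "z": 0, "wx": 0, "wy": 0, "wz": 0.23, "claw": -1},
    {"x": -0.173, "y": -0.562, "z": 0, "wx": 0, "wy": 0, "wz": 0.238, "claw": -1},
    {"x": -0.173, "y": -0.562, "z": 0, "wx": 0, "wy": 0, "wz": 0.238, "claw": -1},
    {"x": -0.173, "y": -0.562, "z": 0, "wx": 0, "wy": 0, "wz": 0.238, "claw": -1},
    {"x": -0.173, "y": -0.562, "z": 0, "wx": 0, "wy": 0, "wz": 0.238, "claw": -1},
  ],
)

```text
clock: 34.77
tool_pos: [0.5099, 0.0594, 0.1853]
ee_rot: [-3.14, -0.003, 2.949]
force: [-0.1, -0.7, -0.8]
width: 0.102
grasp_force: 61.0
```

```bash
python3 pl.py .082
```

```text
34.77 [0.5099 0.0594 0.1853] [-1.7989e+02 -1.4000e-01  1.6895e+02] F [-0.1 -0.7 -0.8] w 8.7 g 61.0 j [ 0.12  0.23 -0.1   1.24 -0.    0.31]
to [5.114e-01 5.940e-02 8.000e-02 1.689e+02] x -0.007 y 0.002 z 0.421 | wx -0.002 wy -0.003 wz 0.001 rows 2.5
to [5.114e-01 5.940e-02 4.800e-02 1.689e+02] x 0.000 y -0.000 z 0.128 | wx 0.000 wy 0.000 wz 0.000 rows 0.8
side body x -0.0100..0.0656 y 0.0811..0.0990 z 0.2049 (array([598.4,  50. ]), array([21.9, 76.2]), 81.6, 521)
```

>>> step_arm(
  series=[
    {"x": -0.006, "y": 0.001, "z": 0.1, "wx": -0.003, "wy": -0.003, "wz": 0, "claw": -1},
    {"x": -0.006, "y": 0.001, "z": 0.2, "wx": -0.003, "wy": -0.003, "wz": 0, "claw": -1},
    {"x": -0.006, "y": 0.001, "z": 0.3, "wx": -0.003, "wy": -0.003, "wz": 0, "claw": -1},
    {"x": -0.006, "y": 0.001, "z": 0.38, "wx": -0.003, "wy": -0.003, "wz": 0, "claw": -1},
    {"x": -0.006, "y": 0.001, "z": 0.44, "wx": -0.003, "wy": -0.003, "wz": 0, "claw": -1},
    {"x": -0.006, "y": 0.001, "z": 0.48, "wx": -0.003, "wy": -0.003, "wz": 0, "claw": -1},
    {"x": -0.006, "y": 0.001, "z": 0.51, "wx": -0.003, "wy": -0.003, "wz": 0, "claw": -1},
    {"x": -0.006, "y": 0.001, "z": 0.535, "wx": -0.003, "wy": -0.003, "wz": 0, "claw": -1},
    {"x": -0.006, "y": 0.001, "z": 0.55, "wx": -0.003, "wy": -0.003, "wz": 0, "claw": -1},
    {"x": -0.006, "y": 0.001, "z": 0.558, "wx": -0.003, "wy": -0.003, "wz": 0, "claw": -1},
    {"x": -0.006, "y": 0.001, "z": 0.558, "wx": -0.003, "wy": -0.003, "wz": 0, "claw": -1},
    {"x": -0.006, "y": 0.001, "z": 0.558, "wx": -0.003, "wy": -0.003, "wz": 0, "claw": -1},
  ],
)

```text
clock: 35.87
tool_pos: [0.5121, 0.0586, 0.0472]
ee_rot: [3.14, 0.002, 2.948]
force: [-2.3, 0.3, 1.7]
width: 0.101
grasp_force: 61.6
```

```bash
python3 chk.py side wrist
```

```text
35.87 [0.5121 0.0586 0.0472] [1.7994e+02 1.2000e-01 1.6889e+02] F [-2.3  0.3  1.7] w 8.6 g 61.6 j [ 0.11  0.33 -0.33  0.9   0.    0.31]
side -0.082 tubes 101 x -0.0028..0.0655 y -0.0911..-0.0726 zmed 0.0829
side -0.082 fin 52 x -0.0640..-0.0387 y -0.0876..-0.0753 zmed 0.0846
side -0.041 tubes 31 x -0.0062..0.0316 y -0.0502..-0.0404 zmed 0.0825
side -0.041 fin 53 x -0.0686..-0.0441 y -0.0476..-0.0345 zmed 0.0845
side 0.041 tubes 15 x 0.0461..0.0600 y 0.0396..0.0496 zmed 0.0833
side 0.041 fin 45 x -0.0704..-0.0504 y 0.0355..0.0479 zmed 0.0843
side 0.082 tubes 84 x -0.0087..0.0583 y 0.0743..0.0905 zmed 0.0871
side 0.082 fin 117 x -0.0734..-0.0523 y 0.0651..0.0998 zmed 0.0880
wrist -0.041 fin 479 x -0.0661..-0.0419 y -0.0373..-0.0353 zmed 0.0800
wrist 0.041 fin 1033 x -0.0678..-0.0548 y 0.0367..0.0464 zmed 0.0849
wrist 0.082 fin 3801 x -0.0708..-0.0451 y 0.0654..0.0985 zmed 0.0861
```

>>> step_arm(
  series=[
    {"x": 0, "y": 0, "z": 0.006, "wx": 0, "wy": 0, "wz": 0, "claw": -1},
    {"x": 0, "y": 0, "z": 0.006, "wx": 0, "wy": 0, "wz": 0, "claw": -1},
    {"x": 0, "y": 0, "z": 0.006, "wx": 0, "wy": 0, "wz": 0, "claw": -0.6},
    {"x": 0, "y": 0, "z": 0.006, "wx": 0, "wy": 0, "wz": 0, "claw": -0.4},
    {"x": 0, "y": 0, "z": 0.006, "wx": 0, "wy": 0, "wz": 0, "claw": -0.4},
    {"x": 0, "y": 0, "z": 0.006, "wx": 0, "wy": 0, "wz": 0, "claw": -0.4},
    {"x": 0, "y": 0, "z": -0.1, "wx": 0, "wy": 0, "wz": 0, "claw": -0.4},
    {"x": 0, "y": 0, "z": -0.4, "wx": 0, "wy": 0, "wz": 0, "claw": -0.4},
    {"x": 0, "y": 0, "z": -0.8, "wx": 0, "wy": 0, "wz": 0, "claw": -0.4},
    {"x": 0, "y": 0, "z": -0.8, "wx": 0, "wy": 0, "wz": 0, "claw": -0.4},
    {"x": 0, "y": 0, "z": -0.8, "wx": 0, "wy": 0, "wz": 0, "claw": -0.4},
  ],
)

```text
clock: 36.88
tool_pos: [0.511, 0.0583, 0.24]
ee_rot: [3.141, 0.001, 2.948]
force: [1.3, 0.4, -0.1]
width: 0.297
grasp_force: 0.0
```

```bash
python3 chk.py wrist
python3 - <<'E'
from h import *
plan((.5,-.1,.36,210),(.5,-.28,.36,252),(.5,-.30,.36,262))
E
```

```text
36.88 [0.511  0.0583 0.24  ] [1.7997e+02 5.0000e-02 1.6889e+02] F [ 1.3  0.4 -0.1] w 25.3 g 0.0 j [0.11 0.21 0.02 1.37 0.   0.31]
wrist -0.082 tubes 834 x -0.0006..0.0643 y -0.0887..-0.0733 zmed 0.0829
wrist -0.082 fin 431 x -0.0620..-0.0383 y -0.0862..-0.0763 zmed 0.0848
wrist -0.041 tubes 663 x -0.0051..0.0528 y -0.0484..-0.0331 zmed 0.0830
wrist -0.041 fin 402 x -0.0667..-0.0430 y -0.0454..-0.0358 zmed 0.0849
wrist 0.041 tubes 117 x -0.0056..0.0064 y 0.0338..0.0484 zmed 0.0829
wrist 0.041 fin 354 x -0.0674..-0.0436 y 0.0367..0.0464 zmed 0.0851
wrist 0.082 tubes 831 x -0.0053..0.0618 y 0.0742..0.0895 zmed 0.0833
wrist 0.082 fin 319 x -0.0666..-0.0429 y 0.0779..0.0865 zmed 0.0854
to [ 5.0e-01 -1.0e-01  3.6e-01  2.1e+02] x -0.073 y -0.632 z -0.449 | wx -0.001 wy 0.015 wz -0.914 rows 5.7
to [  0.5   -0.28   0.36 252.  ] x 0.360 y -0.624 z -0.000 | wx 0.000 wy 0.000 wz -0.933 rows 5.9
to [  0.5   -0.3    0.36 262.  ] x 0.076 y -0.025 z -0.000 | wx -0.000 wy 0.000 wz -0.222 rows 1.4
```

All four racks are flat in the lanes (fin tops about 0.085, x within 5 mm). Now over to the cover.

>>> step_arm(
  series=[
    {"x": -0.03, "y": -0.1, "z": -0.3, "wx": 0, "wy": 0, "wz": -0.2, "claw": 0},
    {"x": -0.073, "y": -0.632, "z": -0.449, "wx": 0, "wy": 0, "wz": -0.914, "claw": 0},
    {"x": -0.073, "y": -0.632, "z": -0.449, "wx": 0, "wy": 0, "wz": -0.914, "claw": 0},
    {"x": -0.073, "y": -0.632, "z": -0.449, "wx": 0, "wy": 0, "wz": -0.914, "claw": 0},
    {"x": -0.073, "y": -0.632, "z": -0.449, "wx": 0, "wy": 0, "wz": -0.914, "claw": 0},
    {"x": -0.073, "y": -0.632, "z": -0.449, "wx": 0, "wy": 0, "wz": -0.914, "claw": 0},
    {"x": -0.073, "y": -0.632, "z": -0.449, "wx": 0, "wy": 0, "wz": -0.914, "claw": 0},
    {"x": -0.073, "y": -0.632, "z": -0.449, "wx": 0, "wy": 0, "wz": -0.914, "claw": 0},
    {"x": -0.073, "y": -0.632, "z": -0.449, "wx": 0, "wy": 0, "wz": -0.914, "claw": 0},
  ],
)

```text
clock: 37.68
tool_pos: [0.4987, -0.0995, 0.3495]
ee_rot: [3.141, 0.001, -2.622]
force: [1.0, 0.7, -0.6]
width: 0.501
grasp_force: 0.0
```

>>> step_arm(
  series=[
    {"x": 0.36, "y": -0.624, "z": 0, "wx": 0, "wy": 0, "wz": -0.933, "claw": 0},
    {"x": 0.36, "y": -0.624, "z": 0, "wx": 0, "wy": 0, "wz": -0.933, "claw": 0},
    {"x": 0.36, "y": -0.624, "z": 0, "wx": 0, "wy": 0, "wz": -0.933, "claw": 0},
    {"x": 0.36, "y": -0.624, "z": 0, "wx": 0, "wy": 0, "wz": -0.933, "claw": 0},
    {"x": 0.36, "y": -0.624, "z": 0, "wx": 0, "wy": 0, "wz": -0.933, "claw": 0},
    {"x": 0.36, "y": -0.624, "z": 0, "wx": 0, "wy": 0, "wz": -0.933, "claw": 0},
    {"x": 0.36, "y": -0.624, "z": 0, "wx": 0, "wy": 0, "wz": -0.933, "claw": 0},
  ],
)

```text
clock: 38.27
tool_pos: [0.4991, -0.2804, 0.3487]
ee_rot: [3.14, 0.001, -1.883]
force: [-0.2, 0.3, 0.1]
width: 0.503
grasp_force: 0.0
```

>>> step_arm(
  series=[
    {"x": 0.076, "y": -0.025, "z": 0, "wx": 0, "wy": 0, "wz": -0.222, "claw": 0},
    {"x": 0.076, "y": -0.025, "z": 0, "wx": 0, "wy": 0, "wz": -0.222, "claw": 0},
    {"x": 0.076, "y": -0.025, "z": 0, "wx": 0, "wy": 0, "wz": -0.222, "claw": 0},
    {"x": 0.076, "y": -0.025, "z": 0, "wx": 0, "wy": 0, "wz": -0.222, "claw": 0},
    {"x": 0.076, "y": -0.025, "z": 0, "wx": 0, "wy": 0, "wz": -0.222, "claw": 0},
  ],
)

```text
clock: 38.68
tool_pos: [0.4992, -0.2989, 0.3502]
ee_rot: [-3.141, 0.001, -1.713]
force: [0.4, -0.6, -0.3]
width: 0.501
grasp_force: 0.0
```

```bash
cat > cov.py <<'E'
from h import *
import sys
st()
for n in ("wrist","top"):
    d,P=cloud(n); 
    if n=="wrist": cv2.imwrite(f"pics/{sys.argv[1]}.png",d["img"][:,:,::-1])
    q=P.reshape(-1,3); k=(abs(q[:,0]-.51)<.09)&(abs(q[:,1]+.39)<.09)&(q[:,2]>.043)&(q[:,2]<.06)
    if k.sum()>10: print(n,"bar",rect(q[k]),np.median(q[k],0).round(4))
    for o in optics.outline_of(n,"cover")[:2]:
        m=o["mask"]; c=P[m]; c=c[(c[:,2]>.002)&(c[:,2]<.015)]
        (ctr,s,a)=cv2.minAreaRect((c[:,:2]*1000).astype(np.float32)); print(n,o["confidence"],"cover",np.round(ctr,1),np.round(s,1),round(a,1),o["box"])
E
python3 cov.py w6
```

```text
38.68 [ 0.4992 -0.2989  0.3502] [-1.7995e+02  5.0000e-02 -9.8160e+01] F [ 0.4 -0.6 -0.3] w 42.6 g 0.0 j [-0.54  0.34  0.48  1.71  0.   -1.97]
wrist bar (array([ 504.3, -410.4]), array([63.2, 11.7]), 81.1, 643) [ 0.5042 -0.4109  0.0529]
wrist 0.96 cover [ 504.5 -410.5] [260.7 120.2] 3.6 [192.6, 31.6, 416.8, 173.0]
top bar (array([ 504.5, -411.6]), array([63.7, 13. ]), 82.5, 167) [ 0.5044 -0.4086  0.0538]
top 0.77 cover [ 505.4 -411.7] [260.1 123. ] 3.7 [476.8, 201.1, 544.2, 319.2]
```

View pics/w6.png

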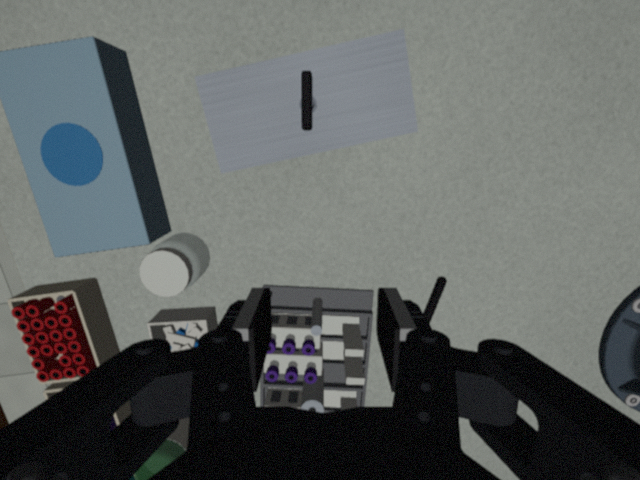

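The cover (305,100) has been knocked: its bar is now at world (0.5043,-0.4107), heading about -98.5°. Its plate yaw is 93.6°, which puts the nut at about 0.2. The racks all look fine in the tray.

Run:
```python
from h import *
plan((.5043,-.4108,.14,261.5),(.5043,-.4108,.023,261.5))
```

```text
to [ 5.043e-01 -4.108e-01  1.400e-01  2.615e+02] x 0.437 y -0.082 z 0.841 | wx -0.002 wy 0.001 wz 0.010 rows 5.7
to [ 5.043e-01 -4.108e-01  2.300e-02  2.615e+02] x 0.000 y -0.000 z 0.468 | wx 0.000 wy 0.000 wz 0.000 rows 2.8
```

>>> step_arm(
  series=[
    {"x": 0.437, "y": -0.082, "z": 0.5, "wx": 0, "wy": 0, "wz": 0.01, "claw": 0},
    {"x": 0.437, "y": -0.082, "z": 0.841, "wx": 0, "wy": 0, "wz": 0.01, "claw": 0},
    {"x": 0.437, "y": -0.082, "z": 0.841, "wx": 0, "wy": 0, "wz": 0.01, "claw": 0},
    {"x": 0.437, "y": -0.082, "z": 0.841, "wx": 0, "wy": 0, "wz": 0.01, "claw": 0},
    {"x": 0.437, "y": -0.082, "z": 0.841, "wx": 0, "wy": 0, "wz": 0.01, "claw": 0},
    {"x": 0.437, "y": -0.082, "z": 0.841, "wx": 0, "wy": 0, "wz": 0.01, "claw": 0},
    {"x": 0.437, "y": -0.082, "z": 0.841, "wx": 0, "wy": 0, "wz": 0.01, "claw": 0},
    {"x": 0.437, "y": -0.082, "z": 0.841, "wx": 0, "wy": 0, "wz": 0.01, "claw": 0},
    {"x": 0.437, "y": -0.082, "z": 0.841, "wx": 0, "wy": 0, "wz": 0.01, "claw": 0},
  ],
)

```text
clock: 39.63
tool_pos: [0.5048, -0.4111, 0.1415]
ee_rot: [-3.139, 0.0, -1.719]
force: [-0.5, -0.8, 0.8]
width: 0.502
grasp_force: 0.0
```

Run:
```python
from h import *
st(); d,P=cloud("wrist"); q=P.reshape(-1,3); k=(abs(q[:,0]-.504)<.05)&(abs(q[:,1]+.41)<.05)&(q[:,2]>.044)&(q[:,2]<.06); print(rect(q[k]))
plan((.5043,-.4108,.023,261.5))
```

```text
39.63 [ 0.5048 -0.4111  0.1415] [-179.86    0.    -98.48] F [-0.5 -0.8  0.8] w 42.7 g 0.0 j [-0.68  0.48  0.17  1.26  0.   -2.11]
(array([ 504. , -411.2]), array([63.1, 11.9]), 81.4, 1619)
to [ 5.043e-01 -4.108e-01  2.300e-02  2.615e+02] x -0.001 y 0.006 z 0.477 | wx -0.005 wy -0.001 wz 0.001 rows 2.9
```

>>> step_arm(
  series=[
    {"x": 0, "y": 0.004, "z": 0.12, "wx": -0.003, "wy": 0, "wz": 0, "claw": -0.2},
    {"x": 0, "y": 0.004, "z": 0.24, "wx": -0.003, "wy": 0, "wz": 0, "claw": -0.2},
    {"x": 0, "y": 0.004, "z": 0.36, "wx": -0.003, "wy": 0, "wz": 0, "claw": -0.2},
    {"x": 0, "y": 0.004, "z": 0.43, "wx": -0.003, "wy": 0, "wz": 0, "claw": -0.2},
    {"x": 0, "y": 0.004, "z": 0.475, "wx": -0.003, "wy": 0, "wz": 0, "claw": -0.2},
    {"x": 0, "y": 0.004, "z": 0.475, "wx": -0.003, "wy": 0, "wz": 0, "claw": -0.3},
    {"x": 0, "y": 0.004, "z": 0.475, "wx": -0.003, "wy": 0, "wz": 0, "claw": -0.6},
    {"x": 0, "y": 0.004, "z": 0.475, "wx": -0.003, "wy": 0, "wz": 0, "claw": -0.8},
    {"x": 0, "y": 0.004, "z": 0.475, "wx": -0.003, "wy": 0, "wz": 0, "claw": -1},
    {"x": 0, "y": 0.004, "z": 0.475, "wx": -0.003, "wy": 0, "wz": 0, "claw": -1},
    {"x": 0, "y": 0.004, "z": 0.475, "wx": -0.003, "wy": 0, "wz": 0, "claw": -1},
    {"x": 0, "y": 0.004, "z": 0.475, "wx": -0.003, "wy": 0, "wz": 0, "claw": -1},
  ],
)

```text
clock: 40.68
tool_pos: [0.5047, -0.4118, 0.0234]
ee_rot: [-3.139, -0.001, -1.718]
force: [0.1, 1.3, 7.0]
width: 0.12
grasp_force: 60.2
```

Run:
```python
from h import *
st()
plan((.5043,-.4108,.205,261.5),(.49,-.28,.205,300),(.52,-.13,.205,330),(.554,-.0325,.205,336.8))
```

```text
40.68 [ 0.5047 -0.4118  0.0234] [-1.7988e+02 -5.0000e-02 -9.8460e+01] F [0.1 1.3 7. ] w 10.2 g 60.2 j [-0.68  0.56 -0.01  0.99  0.   -2.11]
to [ 5.043e-01 -4.108e-01  2.050e-01  2.615e+02] x -0.003 y 0.001 z -0.726 | wx -0.003 wy -0.001 wz 0.001 rows 4.4
to [ 4.90e-01 -2.80e-01  2.05e-01  3.00e+02] x -0.509 y 0.134 z 0.000 | wx 0.000 wy 0.000 wz -0.856 rows 5.4
to [ 5.20e-01 -1.30e-01  2.05e-01  3.30e+02] x -0.460 y -0.404 z -0.000 | wx 0.000 wy 0.000 wz -0.667 rows 4.2
to [ 5.540e-01 -3.250e-02  2.050e-01  3.368e+02] x -0.077 y -0.406 z -0.000 | wx 0.000 wy 0.000 wz -0.151 rows 2.5
```

>>> step_arm(
  series=[
    {"x": 0, "y": 0, "z": -0.04, "wx": 0, "wy": 0, "wz": 0, "claw": -1},
    {"x": 0, "y": 0, "z": -0.1, "wx": 0, "wy": 0, "wz": 0, "claw": -1},
    {"x": 0, "y": 0, "z": -0.18, "wx": 0, "wy": 0, "wz": 0, "claw": -1},
    {"x": 0, "y": 0, "z": -0.28, "wx": 0, "wy": 0, "wz": 0, "claw": -1},
    {"x": 0, "y": 0, "z": -0.38, "wx": 0, "wy": 0, "wz": 0, "claw": -1},
    {"x": 0, "y": 0, "z": -0.48, "wx": 0, "wy": 0, "wz": 0, "claw": -1},
    {"x": 0, "y": 0, "z": -0.58, "wx": 0, "wy": 0, "wz": 0, "claw": -1},
    {"x": 0, "y": 0, "z": -0.66, "wx": 0, "wy": 0, "wz": 0, "claw": -1},
    {"x": 0, "y": 0, "z": -0.71, "wx": 0, "wy": 0, "wz": 0, "claw": -1},
    {"x": 0, "y": 0, "z": -0.726, "wx": 0, "wy": 0, "wz": 0, "claw": -1},
    {"x": 0, "y": 0, "z": -0.726, "wx": 0, "wy": 0, "wz": 0, "claw": -1},
  ],
)

```text
clock: 41.6
tool_pos: [0.5039, -0.4115, 0.2042]
ee_rot: [-3.141, -0.001, -1.719]
force: [-0.7, 1.2, -3.9]
width: 0.124
grasp_force: 59.0
```

>>> step_arm(
  series=[
    {"x": -0.03, "y": 0.01, "z": 0, "wx": 0, "wy": 0, "wz": -0.05, "claw": -1},
    {"x": -0.08, "y": 0.02, "z": 0, "wx": 0, "wy": 0, "wz": -0.13, "claw": -1},
    {"x": -0.14, "y": 0.04, "z": 0, "wx": 0, "wy": 0, "wz": -0.22, "claw": -1},
    {"x": -0.2, "y": 0.06, "z": 0, "wx": 0, "wy": 0, "wz": -0.33, "claw": -1},
    {"x": -0.27, "y": 0.08, "z": 0, "wx": 0, "wy": 0, "wz": -0.44, "claw": -1},
    {"x": -0.34, "y": 0.1, "z": 0, "wx": 0, "wy": 0, "wz": -0.55, "claw": -1},
    {"x": -0.4, "y": 0.11, "z": 0, "wx": 0, "wy": 0, "wz": -0.66, "claw": -1},
    {"x": -0.45, "y": 0.12, "z": 0, "wx": 0, "wy": 0, "wz": -0.75, "claw": -1},
    {"x": -0.49, "y": 0.13, "z": 0, "wx": 0, "wy": 0, "wz": -0.82, "claw": -1},
    {"x": -0.509, "y": 0.134, "z": 0, "wx": 0, "wy": 0, "wz": -0.856, "claw": -1},
  ],
)

```text
clock: 42.43
tool_pos: [0.4883, -0.2788, 0.2017]
ee_rot: [3.14, 0.003, -1.043]
force: [0.3, -0.4, -4.3]
width: 0.121
grasp_force: 59.1
```

>>> step_arm(
  series=[
    {"x": -0.04, "y": -0.03, "z": 0, "wx": 0, "wy": 0, "wz": -0.06, "claw": -1},
    {"x": -0.09, "y": -0.08, "z": 0, "wx": 0, "wy": 0, "wz": -0.14, "claw": -1},
    {"x": -0.15, "y": -0.13, "z": 0, "wx": 0, "wy": 0, "wz": -0.23, "claw": -1},
    {"x": -0.22, "y": -0.19, "z": 0, "wx": 0, "wy": 0, "wz": -0.32, "claw": -1},
    {"x": -0.29, "y": -0.25, "z": 0, "wx": 0, "wy": 0, "wz": -0.42, "claw": -1},
    {"x": -0.35, "y": -0.31, "z": 0, "wx": 0, "wy": 0, "wz": -0.51, "claw": -1},
    {"x": -0.4, "y": -0.35, "z": 0, "wx": 0, "wy": 0, "wz": -0.58, "claw": -1},
    {"x": -0.44, "y": -0.385, "z": 0, "wx": 0, "wy": 0, "wz": -0.635, "claw": -1},
    {"x": -0.46, "y": -0.404, "z": 0, "wx": 0, "wy": 0, "wz": -0.667, "claw": -1},
    {"x": -0.46, "y": -0.404, "z": 0, "wx": 0, "wy": 0, "wz": -0.667, "claw": -1},
    {"x": -0.46, "y": -0.404, "z": 0, "wx": 0, "wy": 0, "wz": -0.667, "claw": -1},
  ],
)

```text
clock: 43.35
tool_pos: [0.519, -0.1305, 0.2026]
ee_rot: [3.141, 0.002, -0.523]
force: [0.7, 0.1, -3.9]
width: 0.117
grasp_force: 59.1
```

```bash
cat > cv.py <<'E'
from h import *
import sys
st(); z0=float(sys.argv[1])
for n in ("top","side","wrist"):
    d,P=cloud(n)
    ms=optics.outline_of(n,"cover"); m=ms[0]["mask"] if ms else np.ones((480,640),bool)
    c=P[m]; c=c[abs(c[:,2]-z0)<.012]
    if len(c)>100:
        A=np.c_[c[:,:2],np.ones(len(c))]; co=np.linalg.lstsq(A,c[:,2],rcond=None)[0]
        print(n,ms[0]["confidence"] if ms else None,rect(c),"slopes",co[:2].round(3),"z",np.median(c[:,2]).round(4))
E
python3 cv.py .19
python3 - <<'E'
from h import *
plan((.554,-.0325,.205,336.8))
E
```

```text
43.35 [ 0.519  -0.1305  0.2026] [ 1.7997e+02  9.0000e-02 -2.9970e+01] F [ 0.7  0.1 -3.9] w 10.0 g 59.1 j [-0.25  0.26 -0.01  1.3  -0.   -2.86]
top 0.6 (array([537.6, -76.9]), array([145.1, 120.9]), 71.7, 3482) slopes [-0.003 -0.001] z 0.1873
side 0.69 (array([ 517.9, -129.6]), array([264.7, 128.7]), 72.0, 3657) slopes [ 0.004 -0.005] z 0.1867
wrist 0.91 (array([ 519. , -130.1]), array([262.4, 120.8]), 72.1, 97889) slopes [-0.002  0.001] z 0.1867
to [ 5.540e-01 -3.250e-02  2.050e-01  3.368e+02] x -0.075 y -0.411 z -0.009 | wx -0.000 wy 0.002 wz -0.151 rows 2.5
```

The cover hangs level, centred on the TCP; its yaw is -18.0° with the tool at -30.0°. Moving above the stud, with the tool at -23.1°.

>>> step_arm(
  series=[
    {"x": -0.01, "y": -0.04, "z": 0, "wx": 0, "wy": 0, "wz": -0.02, "claw": -1},
    {"x": -0.02, "y": -0.1, "z": 0, "wx": 0, "wy": 0, "wz": -0.04, "claw": -1},
    {"x": -0.035, "y": -0.18, "z": -0.005, "wx": 0, "wy": 0, "wz": -0.07, "claw": -1},
    {"x": -0.05, "y": -0.26, "z": -0.007, "wx": 0, "wy": 0, "wz": -0.1, "claw": -1},
    {"x": -0.06, "y": -0.33, "z": -0.009, "wx": 0, "wy": 0, "wz": -0.125, "claw": -1},
    {"x": -0.07, "y": -0.38, "z": -0.009, "wx": 0, "wy": 0.001, "wz": -0.145, "claw": -1},
    {"x": -0.075, "y": -0.411, "z": -0.009, "wx": 0, "wy": 0.001, "wz": -0.153, "claw": -1},
    {"x": -0.075, "y": -0.411, "z": -0.009, "wx": 0, "wy": 0.001, "wz": -0.153, "claw": -1},
    {"x": -0.075, "y": -0.411, "z": -0.009, "wx": 0, "wy": 0.001, "wz": -0.153, "claw": -1},
    {"x": -0.075, "y": -0.411, "z": -0.009, "wx": 0, "wy": 0.001, "wz": -0.153, "claw": -1},
    {"x": -0.075, "y": -0.411, "z": -0.009, "wx": 0, "wy": 0.001, "wz": -0.153, "claw": -1},
  ],
)

```text
clock: 44.57
tool_pos: [0.5538, -0.0326, 0.2052]
ee_rot: [3.141, 0.001, -0.403]
force: [-0.2, 0.2, -3.6]
width: 0.117
grasp_force: 59.1
```

```bash
python3 cv.py .19
python3 - <<'E'
from h import *
plan((.554,-.0325,.116,336.9))
E
```

```text
44.57 [ 0.5538 -0.0326  0.2052] [ 1.7999e+02  4.0000e-02 -2.3100e+01] F [-0.2  0.2 -3.6] w 9.9 g 59.1 j [-0.06  0.29  0.04  1.32  0.   -2.8 ]
top 0.93 (array([570.8,  49.1]), array([ 91.5, 121. ]), 78.9, 2531) slopes [ 0.001 -0.004] z 0.1898
side 0.58 (array([552.1, -33.6]), array([267.4, 126.9]), 79.2, 4048) slopes [ 0.007 -0.004] z 0.1891
wrist 0.71 (array([554.1, -31.5]), array([261.9, 120.8]), 79.0, 97866) slopes [-0.001  0.   ] z 0.1891
to [ 5.540e-01 -3.250e-02  1.160e-01  3.369e+02] x 0.001 y 0.001 z 0.357 | wx -0.000 wy 0.001 wz 0.001 rows 2.1
```

>>> step_arm(
  series=[
    {"x": 0, "y": 0, "z": 0.05, "wx": 0, "wy": 0, "wz": 0, "claw": -1},
    {"x": 0, "y": 0, "z": 0.11, "wx": 0, "wy": 0, "wz": 0, "claw": -1},
    {"x": 0, "y": 0, "z": 0.17, "wx": 0, "wy": 0, "wz": 0, "claw": -1},
    {"x": 0, "y": 0, "z": 0.21, "wx": 0, "wy": 0, "wz": 0, "claw": -1},
    {"x": 0, "y": 0, "z": 0.24, "wx": 0, "wy": 0, "wz": 0, "claw": -1},
    {"x": 0, "y": 0, "z": 0.26, "wx": 0, "wy": 0, "wz": 0, "claw": -1},
    {"x": 0, "y": 0, "z": 0.28, "wx": 0, "wy": 0, "wz": 0, "claw": -1},
    {"x": 0, "y": 0, "z": 0.295, "wx": 0, "wy": 0, "wz": 0, "claw": -1},
    {"x": 0, "y": 0, "z": 0.31, "wx": 0, "wy": 0, "wz": 0, "claw": -1},
    {"x": 0, "y": 0, "z": 0.31, "wx": 0, "wy": 0, "wz": 0, "claw": -1},
  ],
)

```text
clock: 45.7
tool_pos: [0.5538, -0.0318, 0.1272]
ee_rot: [3.142, 0.001, -0.402]
force: [-0.3, -0.3, -4.8]
width: 0.123
grasp_force: 59.1
```

```bash
python3 cv.py .112
```

```text
45.7 [ 0.5538 -0.0318  0.1272] [ 1.800e+02  6.000e-02 -2.304e+01] F [-0.3 -0.3 -4.8] w 10.4 g 59.1 j [-0.06  0.33 -0.11  1.13  0.   -2.8 ]
top 0.81 (array([570.9,  50.6]), array([ 89. , 120.3]), 78.8, 2139) slopes [-0.002  0.002] z 0.1119
wrist 0.65 (array([554.3, -31.2]), array([262.1, 120.7]), 79.1, 97931) slopes [-0.001  0.   ] z 0.112
```

No contact forces, and it is past the pin tips. Lowering the last 12 mm.

>>> step_arm(
  series=[
    {"x": 0, "y": 0, "z": 0.012, "wx": 0, "wy": 0, "wz": 0, "claw": -1},
    {"x": 0, "y": 0, "z": 0.024, "wx": 0, "wy": 0, "wz": 0, "claw": -1},
    {"x": 0, "y": 0, "z": 0.034, "wx": 0, "wy": 0, "wz": 0, "claw": -1},
    {"x": 0, "y": 0, "z": 0.042, "wx": 0, "wy": 0, "wz": 0, "claw": -1},
    {"x": 0, "y": 0, "z": 0.047, "wx": 0, "wy": 0, "wz": 0, "claw": -1},
    {"x": 0, "y": 0, "z": 0.047, "wx": 0, "wy": 0, "wz": 0, "claw": -1},
    {"x": 0, "y": 0, "z": 0.047, "wx": 0, "wy": 0, "wz": 0, "claw": -1},
  ],
)

```text
clock: 46.58
tool_pos: [0.554, -0.0319, 0.1158]
ee_rot: [-3.141, 0.001, -0.402]
force: [0.2, 0.6, -4.1]
width: 0.119
grasp_force: 59.1
```

```bash
python3 cv.py .1
```

```text
46.58 [ 0.554  -0.0319  0.1158] [-1.7999e+02  4.0000e-02 -2.3040e+01] F [ 0.2  0.6 -4.1] w 10.2 g 59.1 j [-0.06  0.34 -0.13  1.1   0.   -2.8 ]
top 0.62 (array([571. ,  50.9]), array([ 89.2, 121.1]), 79.0, 2134) slopes [-0.001 -0.007] z 0.1006
side 0.73 (array([553.8, -31.5]), array([264.4, 129. ]), 79.8, 3820) slopes [ 0.003 -0.003] z 0.0999
wrist 0.81 (array([554., -31.]), array([262.3, 121.1]), 79.1, 97851) slopes [-0.001  0.001] z 0.0999
```

>>> step_arm(
  series=[
    {"x": 0, "y": 0, "z": 0.004, "wx": 0, "wy": 0, "wz": 0, "claw": -1},
    {"x": 0, "y": 0, "z": 0.008, "wx": 0, "wy": 0, "wz": 0, "claw": -1},
    {"x": 0, "y": 0, "z": 0.008, "wx": 0, "wy": 0, "wz": 0, "claw": -1},
    {"x": 0, "y": 0, "z": 0.008, "wx": 0, "wy": 0, "wz": 0, "claw": -0.6},
    {"x": 0, "y": 0, "z": 0.008, "wx": 0, "wy": 0, "wz": 0, "claw": -0.4},
    {"x": 0, "y": 0, "z": 0.008, "wx": 0, "wy": 0, "wz": 0, "claw": -0.4},
    {"x": 0, "y": 0, "z": 0.008, "wx": 0, "wy": 0, "wz": 0, "claw": -0.4},
    {"x": 0, "y": 0, "z": 0.008, "wx": 0, "wy": 0, "wz": 0, "claw": -0.4},
  ],
)

```text
clock: 47.55
tool_pos: [0.5541, -0.0318, 0.1138]
ee_rot: [-3.141, 0.001, -0.402]
force: [0.1, 0.2, -0.4]
width: 0.295
grasp_force: 0.0
```

```bash
python3 cv.py .1
```

```text
47.55 [ 0.5541 -0.0318  0.1138] [-1.7999e+02  3.0000e-02 -2.3040e+01] F [ 0.1  0.2 -0.4] w 25.1 g 0.0 j [-0.06  0.34 -0.13  1.1   0.   -2.8 ]
top 0.78 (array([570.8,  51.3]), array([ 88.9, 120. ]), 79.3, 2051) slopes [0.004 0.001] z 0.1003
side 0.83 (array([553.2, -31.6]), array([264.7, 129.1]), 78.4, 3805) slopes [ 0.008 -0.003] z 0.0995
wrist 0.59 (array([554.2, -31. ]), array([262. , 120.8]), 79.1, 99571) slopes [0.    0.002] z 0.0994
```

Cover rests flat and square. Grip the bar again and turn clockwise.

>>> step_arm(
  series=[
    {"x": 0, "y": 0, "z": -0.005, "wx": 0, "wy": 0, "wz": 0, "claw": -0.6},
    {"x": 0, "y": 0, "z": -0.005, "wx": 0, "wy": 0, "wz": 0, "claw": -0.8},
    {"x": 0, "y": 0, "z": -0.005, "wx": 0, "wy": 0, "wz": 0, "claw": -1},
    {"x": 0, "y": 0, "z": -0.005, "wx": 0, "wy": 0, "wz": 0, "claw": -1},
    {"x": 0, "y": 0, "z": -0.005, "wx": 0, "wy": 0, "wz": 0, "claw": -1},
    {"x": 0, "y": 0, "z": -0.005, "wx": 0, "wy": 0, "wz": 0, "claw": -1},
  ],
)

```text
clock: 48.35
tool_pos: [0.5541, -0.0319, 0.1155]
ee_rot: [-3.141, 0.0, -0.402]
force: [-2.1, 0.8, 6.2]
width: 0.118
grasp_force: 59.1
```

>>> step_arm(
  series=[
    {"x": 0, "y": 0, "z": 0, "wx": 0, "wy": 0, "wz": 0.06, "claw": -1},
    {"x": 0, "y": 0, "z": 0, "wx": 0, "wy": 0, "wz": 0.18, "claw": -1},
    {"x": 0, "y": 0, "z": 0, "wx": 0, "wy": 0, "wz": 0.32, "claw": -1},
    {"x": 0, "y": 0, "z": 0, "wx": 0, "wy": 0, "wz": 0.46, "claw": -1},
    {"x": 0, "y": 0, "z": 0, "wx": 0, "wy": 0, "wz": 0.6, "claw": -1},
    {"x": 0, "y": 0, "z": 0, "wx": 0, "wy": 0, "wz": 0.74, "claw": -1},
    {"x": 0, "y": 0, "z": 0, "wx": 0, "wy": 0, "wz": 0.88, "claw": -1},
    {"x": 0, "y": 0, "z": 0, "wx": 0, "wy": 0, "wz": 1, "claw": -1},
    {"x": 0, "y": 0, "z": 0, "wx": 0, "wy": 0, "wz": 1, "claw": -1},
  ],
)

```text
clock: 49.1
tool_pos: [0.554, -0.0319, 0.1155]
ee_rot: [-3.142, 0.0, -1.194]
force: [-2.0, -0.7, 5.4]
width: 0.124
grasp_force: 59.2
```

```bash
python3 cv.py .1
```

```text
49.1 [ 0.554  -0.0319  0.1155] [-1.800e+02  2.000e-02 -6.839e+01] F [-2.  -0.7  5.4] w 10.6 g 59.2 j [-0.06  0.34 -0.13  1.1   0.   -2.01]
top 0.91 (array([571.2,  50.4]), array([ 90.1, 120.6]), 78.9, 2266) slopes [-0.003  0.   ] z 0.1002
side 0.75 (array([552.7, -31.6]), array([265.1, 125.4]), 79.2, 3815) slopes [ 0.006 -0.003] z 0.0994
```

The cover stays square while the nut turns. Six more.

>>> step_arm(
  series=[
    {"x": 0, "y": 0, "z": 0, "wx": 0, "wy": 0, "wz": 0.14, "claw": -1},
    {"x": 0, "y": 0, "z": 0, "wx": 0, "wy": 0, "wz": 0.28, "claw": -1},
    {"x": 0, "y": 0, "z": 0, "wx": 0, "wy": 0, "wz": 0.42, "claw": -1},
    {"x": 0, "y": 0, "z": 0, "wx": 0, "wy": 0, "wz": 0.56, "claw": -1},
    {"x": 0, "y": 0, "z": 0, "wx": 0, "wy": 0, "wz": 0.7, "claw": -1},
    {"x": 0, "y": 0, "z": 0, "wx": 0, "wy": 0, "wz": 0.85, "claw": -1},
    {"x": 0, "y": 0, "z": 0, "wx": 0, "wy": 0, "wz": 1, "claw": -1},
    {"x": 0, "y": 0, "z": 0, "wx": 0, "wy": 0, "wz": 1, "claw": -1},
  ],
)

```text
clock: 50.07
tool_pos: [0.554, -0.0319, 0.1155]
ee_rot: [3.141, 0.0, -1.981]
force: [-2.4, 0.3, 5.7]
width: 0.124
grasp_force: 59.2
```

>>> step_arm(
  series=[
    {"x": 0, "y": 0, "z": 0, "wx": 0, "wy": 0, "wz": 0.14, "claw": -1},
    {"x": 0, "y": 0, "z": 0, "wx": 0, "wy": 0, "wz": 0.28, "claw": -1},
    {"x": 0, "y": 0, "z": 0, "wx": 0, "wy": 0, "wz": 0.42, "claw": -1},
    {"x": 0, "y": 0, "z": 0, "wx": 0, "wy": 0, "wz": 0.56, "claw": -1},
    {"x": 0, "y": 0, "z": 0, "wx": 0, "wy": 0, "wz": 0.7, "claw": -1},
    {"x": 0, "y": 0, "z": 0, "wx": 0, "wy": 0, "wz": 0.85, "claw": -1},
    {"x": 0, "y": 0, "z": 0, "wx": 0, "wy": 0, "wz": 1, "claw": -1},
    {"x": 0, "y": 0, "z": 0, "wx": 0, "wy": 0, "wz": 1, "claw": -1},
  ],
)

```text
clock: 50.73
tool_pos: [0.5539, -0.0319, 0.1155]
ee_rot: [3.141, -0.0, -2.766]
force: [-1.9, -0.0, 6.5]
width: 0.121
grasp_force: 59.2
```

>>> step_arm(
  series=[
    {"x": 0, "y": 0, "z": 0, "wx": 0, "wy": 0, "wz": 0.14, "claw": -1},
    {"x": 0, "y": 0, "z": 0, "wx": 0, "wy": 0, "wz": 0.28, "claw": -1},
    {"x": 0, "y": 0, "z": 0, "wx": 0, "wy": 0, "wz": 0.42, "claw": -1},
    {"x": 0, "y": 0, "z": 0, "wx": 0, "wy": 0, "wz": 0.56, "claw": -1},
    {"x": 0, "y": 0, "z": 0, "wx": 0, "wy": 0, "wz": 0.7, "claw": -1},
    {"x": 0, "y": 0, "z": 0, "wx": 0, "wy": 0, "wz": 0.85, "claw": -1},
    {"x": 0, "y": 0, "z": 0, "wx": 0, "wy": 0, "wz": 1, "claw": -1},
    {"x": 0, "y": 0, "z": 0, "wx": 0, "wy": 0, "wz": 1, "claw": -1},
  ],
)

```text
clock: 51.4
tool_pos: [0.5539, -0.0318, 0.1155]
ee_rot: [3.141, -0.0, 2.732]
force: [-2.7, -0.1, 5.9]
width: 0.122
grasp_force: 59.2
```

```bash
python3 cv.py .1
```

```text
51.4 [ 0.5539 -0.0318  0.1155] [ 1.7998e+02 -2.0000e-02  1.5653e+02] F [-2.7 -0.1  5.9] w 10.4 g 59.2 j [-0.06  0.34 -0.13  1.1   0.    0.35]
top 0.63 (array([570.8,  51. ]), array([ 89.2, 119.9]), 78.8, 2116) slopes [-0.003 -0.001] z 0.1003
side 0.79 (array([553.5, -31.4]), array([264.6, 127.9]), 79.4, 3876) slopes [ 0.007 -0.003] z 0.0995
wrist 0.68 (array([557.9, -31.9]), array([261.9, 127.9]), 79.1, 98425) slopes [-0.001  0.002] z 0.0995
```

Three more (j6 0.35 → 2.71), then release, go back 180° and regrip.

>>> step_arm(
  series=[
    {"x": 0, "y": 0, "z": 0, "wx": 0, "wy": 0, "wz": 0.14, "claw": -1},
    {"x": 0, "y": 0, "z": 0, "wx": 0, "wy": 0, "wz": 0.28, "claw": -1},
    {"x": 0, "y": 0, "z": 0, "wx": 0, "wy": 0, "wz": 0.42, "claw": -1},
    {"x": 0, "y": 0, "z": 0, "wx": 0, "wy": 0, "wz": 0.56, "claw": -1},
    {"x": 0, "y": 0, "z": 0, "wx": 0, "wy": 0, "wz": 0.7, "claw": -1},
    {"x": 0, "y": 0, "z": 0, "wx": 0, "wy": 0, "wz": 0.85, "claw": -1},
    {"x": 0, "y": 0, "z": 0, "wx": 0, "wy": 0, "wz": 1, "claw": -1},
    {"x": 0, "y": 0, "z": 0, "wx": 0, "wy": 0, "wz": 1, "claw": -1},
  ],
)

```text
clock: 52.37
tool_pos: [0.554, -0.0317, 0.1155]
ee_rot: [3.141, -0.001, 1.947]
force: [-1.6, 0.5, 5.5]
width: 0.12
grasp_force: 59.2
```

>>> step_arm(
  series=[
    {"x": 0, "y": 0, "z": 0, "wx": 0, "wy": 0, "wz": 0.14, "claw": -1},
    {"x": 0, "y": 0, "z": 0, "wx": 0, "wy": 0, "wz": 0.28, "claw": -1},
    {"x": 0, "y": 0, "z": 0, "wx": 0, "wy": 0, "wz": 0.42, "claw": -1},
    {"x": 0, "y": 0, "z": 0, "wx": 0, "wy": 0, "wz": 0.56, "claw": -1},
    {"x": 0, "y": 0, "z": 0, "wx": 0, "wy": 0, "wz": 0.7, "claw": -1},
    {"x": 0, "y": 0, "z": 0, "wx": 0, "wy": 0, "wz": 0.85, "claw": -1},
    {"x": 0, "y": 0, "z": 0, "wx": 0, "wy": 0, "wz": 1, "claw": -1},
    {"x": 0, "y": 0, "z": 0, "wx": 0, "wy": 0, "wz": 1, "claw": -1},
  ],
)

```text
clock: 53.03
tool_pos: [0.5541, -0.0317, 0.1155]
ee_rot: [-3.141, -0.001, 1.161]
force: [-1.7, 0.6, 4.8]
width: 0.119
grasp_force: 59.2
```

>>> step_arm(
  series=[
    {"x": 0, "y": 0, "z": 0, "wx": 0, "wy": 0, "wz": 0.14, "claw": -1},
    {"x": 0, "y": 0, "z": 0, "wx": 0, "wy": 0, "wz": 0.28, "claw": -1},
    {"x": 0, "y": 0, "z": 0, "wx": 0, "wy": 0, "wz": 0.42, "claw": -1},
    {"x": 0, "y": 0, "z": 0, "wx": 0, "wy": 0, "wz": 0.56, "claw": -1},
    {"x": 0, "y": 0, "z": 0, "wx": 0, "wy": 0, "wz": 0.7, "claw": -1},
    {"x": 0, "y": 0, "z": 0, "wx": 0, "wy": 0, "wz": 0.85, "claw": -1},
    {"x": 0, "y": 0, "z": 0, "wx": 0, "wy": 0, "wz": 1, "claw": -1},
    {"x": 0, "y": 0, "z": 0, "wx": 0, "wy": 0, "wz": 1, "claw": -1},
  ],
)

```text
clock: 53.7
tool_pos: [0.5541, -0.0318, 0.1155]
ee_rot: [-3.141, -0.0, 0.376]
force: [-2.1, 0.5, 5.7]
width: 0.124
grasp_force: 59.1
```

>>> step_arm(
  series=[
    {"x": 0, "y": 0, "z": 0, "wx": 0, "wy": 0, "wz": 0, "claw": -0.6},
    {"x": 0, "y": 0, "z": 0, "wx": 0, "wy": 0, "wz": 0, "claw": -0.2},
    {"x": 0, "y": 0, "z": 0, "wx": 0, "wy": 0, "wz": 0, "claw": 0},
    {"x": 0, "y": 0, "z": -0.05, "wx": 0, "wy": 0, "wz": 0, "claw": 0},
    {"x": 0, "y": 0, "z": -0.15, "wx": 0, "wy": 0, "wz": 0, "claw": 0},
    {"x": 0, "y": 0, "z": -0.24, "wx": 0, "wy": 0, "wz": 0, "claw": 0},
    {"x": 0, "y": 0, "z": -0.24, "wx": 0, "wy": 0, "wz": 0, "claw": 0},
    {"x": 0, "y": 0, "z": -0.24, "wx": 0, "wy": 0, "wz": 0, "claw": 0},
  ],
)

```text
clock: 54.37
tool_pos: [0.5548, -0.0319, 0.1761]
ee_rot: [3.141, -0.002, 0.384]
force: [0.5, -0.2, -0.2]
width: 0.502
grasp_force: 0.0
```

```bash
cat > bar.py <<'E'
from h import *
st(); d,P=cloud("wrist"); q=P.reshape(-1,3); k=(abs(q[:,0]-.554)<.045)&(abs(q[:,1]+.032)<.045)&(q[:,2]>.138)&(q[:,2]<.152); print("bar",rect(q[k]),np.median(q[k,2]))
E
python3 bar.py; python3 cv.py .1
```

```text
54.37 [ 0.5548 -0.0319  0.1761] [ 1.7997e+02 -1.1000e-01  2.1980e+01] F [ 0.5 -0.2 -0.2] w 42.7 g 0.0 j [-0.06  0.3  -0.02  1.24  0.    2.7 ]
bar (array([555.2, -30.9]), array([63.3, 11.7]), 21.6, 2534) 0.14501691156334126
54.42 [ 0.5541 -0.0319  0.175 ] [-179.98   -0.     21.98] F [-0.4  0.5 -0.3] w 42.5 g 0.0 j [-0.06  0.31 -0.02  1.24  0.    2.7 ]
top 0.76 (array([570.7,  48.8]), array([ 92.9, 120.3]), 79.0, 2191) slopes [-0.001 -0.003] z 0.1002
side 0.59 (array([552.7, -32.1]), array([265. , 125.4]), 79.7, 3836) slopes [ 0.007 -0.004] z 0.0994
wrist 0.67 (array([554.3, -30.9]), array([261.2, 120.8]), 79.3, 64354) slopes [0.    0.002] z 0.0994
```

Bar heading is 21.6°, so the nut is at about 5.72 rad, with 131° to go. Going back 180°.

>>> step_arm(
  series=[
    {"x": 0, "y": 0, "z": 0, "wx": 0, "wy": 0, "wz": -1, "claw": 0},
    {"x": 0, "y": 0, "z": 0, "wx": 0, "wy": 0, "wz": -1, "claw": 0},
    {"x": 0, "y": 0, "z": 0, "wx": 0, "wy": 0, "wz": -1, "claw": 0},
    {"x": 0, "y": 0, "z": 0, "wx": 0, "wy": 0, "wz": -1, "claw": 0},
    {"x": 0, "y": 0, "z": 0, "wx": 0, "wy": 0, "wz": -1, "claw": 0},
    {"x": 0, "y": 0, "z": 0, "wx": 0, "wy": 0, "wz": -1, "claw": 0},
    {"x": 0, "y": 0, "z": 0, "wx": 0, "wy": 0, "wz": -1, "claw": 0},
  ],
)

```text
clock: 55.3
tool_pos: [0.5538, -0.0319, 0.1747]
ee_rot: [-3.14, 0.0, 1.176]
force: [0.6, -0.8, -0.2]
width: 0.499
grasp_force: 0.0
```

>>> step_arm(
  series=[
    {"x": 0, "y": 0, "z": 0, "wx": 0, "wy": 0, "wz": -1, "claw": 0},
    {"x": 0, "y": 0, "z": 0, "wx": 0, "wy": 0, "wz": -1, "claw": 0},
    {"x": 0, "y": 0, "z": 0, "wx": 0, "wy": 0, "wz": -1, "claw": 0},
    {"x": 0, "y": 0, "z": 0, "wx": 0, "wy": 0, "wz": -1, "claw": 0},
    {"x": 0, "y": 0, "z": 0, "wx": 0, "wy": 0, "wz": -1, "claw": 0},
    {"x": 0, "y": 0, "z": 0, "wx": 0, "wy": 0, "wz": -1, "claw": 0},
    {"x": 0, "y": 0, "z": 0, "wx": 0, "wy": 0, "wz": -1, "claw": 0},
  ],
)

```text
clock: 55.88
tool_pos: [0.5538, -0.0319, 0.1747]
ee_rot: [-3.141, -0.001, 1.961]
force: [-0.9, -0.3, -0.4]
width: 0.502
grasp_force: 0.0
```

>>> step_arm(
  series=[
    {"x": 0, "y": 0, "z": 0, "wx": 0, "wy": 0, "wz": -1, "claw": 0},
    {"x": 0, "y": 0, "z": 0, "wx": 0, "wy": 0, "wz": -1, "claw": 0},
    {"x": 0, "y": 0, "z": 0, "wx": 0, "wy": 0, "wz": -1, "claw": 0},
    {"x": 0, "y": 0, "z": 0, "wx": 0, "wy": 0, "wz": -1, "claw": 0},
    {"x": 0, "y": 0, "z": 0, "wx": 0, "wy": 0, "wz": -1, "claw": 0},
    {"x": 0, "y": 0, "z": 0, "wx": 0, "wy": 0, "wz": -1, "claw": 0},
    {"x": 0, "y": 0, "z": 0, "wx": 0, "wy": 0, "wz": -1, "claw": 0},
  ],
)

```text
clock: 56.47
tool_pos: [0.5538, -0.0318, 0.1747]
ee_rot: [-3.142, -0.001, 2.747]
force: [0.2, 0.8, -0.1]
width: 0.502
grasp_force: 0.0
```

>>> step_arm(
  series=[
    {"x": 0, "y": 0, "z": 0, "wx": 0, "wy": 0, "wz": -1, "claw": 0},
    {"x": 0, "y": 0, "z": 0, "wx": 0, "wy": 0, "wz": -1, "claw": 0},
    {"x": 0, "y": 0, "z": 0, "wx": 0, "wy": 0, "wz": -1, "claw": 0},
    {"x": 0, "y": 0, "z": 0, "wx": 0, "wy": 0, "wz": -1, "claw": 0},
    {"x": 0, "y": 0, "z": 0, "wx": 0, "wy": 0, "wz": -1, "claw": 0},
    {"x": 0, "y": 0, "z": 0, "wx": 0, "wy": 0, "wz": -1, "claw": 0},
    {"x": 0, "y": 0, "z": 0, "wx": 0, "wy": 0, "wz": -1, "claw": 0},
    {"x": 0, "y": 0, "z": 0, "wx": 0, "wy": 0, "wz": -1, "claw": 0},
    {"x": 0, "y": 0, "z": 0, "wx": 0, "wy": 0, "wz": -1, "claw": 0},
  ],
)

```text
clock: 57.22
tool_pos: [0.5539, -0.0319, 0.1748]
ee_rot: [3.141, -0.001, -2.76]
force: [-0.6, -1.1, -0.5]
width: 0.503
grasp_force: 0.0
```

```bash
python3 bar.py; python3 -c "
from h import *
plan((.5541,-.0318,.1155,201.8))"
```

```text
57.22 [ 0.5539 -0.0319  0.1748] [ 1.7996e+02 -5.0000e-02 -1.5814e+02] F [-0.6 -1.1 -0.5] w 42.8 g 0.0 j [-0.06  0.31 -0.02  1.24  0.   -0.44]
bar (array([553.8, -31.4]), array([63.5, 12. ]), 21.9, 2546) 0.145164337218739
to [ 5.541e-01 -3.180e-02  1.155e-01  2.018e+02] x -0.001 y -0.000 z 0.238 | wx 0.001 wy -0.001 wz 0.001 rows 1.4
```

>>> step_arm(
  series=[
    {"x": 0, "y": 0, "z": 0.08, "wx": 0, "wy": 0, "wz": 0, "claw": -0.2},
    {"x": 0, "y": 0, "z": 0.16, "wx": 0, "wy": 0, "wz": 0, "claw": -0.3},
    {"x": 0, "y": 0, "z": 0.22, "wx": 0, "wy": 0, "wz": 0, "claw": -0.4},
    {"x": 0, "y": 0, "z": 0.238, "wx": 0, "wy": 0, "wz": 0, "claw": -0.4},
    {"x": 0, "y": 0, "z": 0.238, "wx": 0, "wy": 0, "wz": 0, "claw": -0.4},
    {"x": 0, "y": 0, "z": 0.238, "wx": 0, "wy": 0, "wz": 0, "claw": -0.6},
    {"x": 0, "y": 0, "z": 0.238, "wx": 0, "wy": 0, "wz": 0, "claw": -0.8},
    {"x": 0, "y": 0, "z": 0.238, "wx": 0, "wy": 0, "wz": 0, "claw": -1},
    {"x": 0, "y": 0, "z": 0.238, "wx": 0, "wy": 0, "wz": 0, "claw": -1},
    {"x": 0, "y": 0, "z": 0.238, "wx": 0, "wy": 0, "wz": 0, "claw": -1},
    {"x": 0, "y": 0, "z": 0.238, "wx": 0, "wy": 0, "wz": 0, "claw": -1},
  ],
)

```text
clock: 58.18
tool_pos: [0.5546, -0.0318, 0.1167]
ee_rot: [-3.142, 0.001, -2.758]
force: [-1.6, 1.8, 6.0]
width: 0.119
grasp_force: 59.7
```

>>> step_arm(
  series=[
    {"x": 0, "y": 0, "z": 0, "wx": 0, "wy": 0, "wz": 0.1, "claw": -1},
    {"x": 0, "y": 0, "z": 0, "wx": 0, "wy": 0, "wz": 0.24, "claw": -1},
    {"x": 0, "y": 0, "z": 0, "wx": 0, "wy": 0, "wz": 0.38, "claw": -1},
    {"x": 0, "y": 0, "z": 0, "wx": 0, "wy": 0, "wz": 0.52, "claw": -1},
    {"x": 0, "y": 0, "z": 0, "wx": 0, "wy": 0, "wz": 0.66, "claw": -1},
    {"x": 0, "y": 0, "z": 0, "wx": 0, "wy": 0, "wz": 0.8, "claw": -1},
    {"x": 0, "y": 0, "z": 0, "wx": 0, "wy": 0, "wz": 0.92, "claw": -1},
    {"x": 0, "y": 0, "z": 0, "wx": 0, "wy": 0, "wz": 1, "claw": -1},
    {"x": 0, "y": 0, "z": 0, "wx": 0, "wy": 0, "wz": 1, "claw": -1},
  ],
)

```text
clock: 58.93
tool_pos: [0.5546, -0.0321, 0.1167]
ee_rot: [3.141, 0.001, 2.735]
force: [-1.5, -1.0, 7.3]
width: 0.121
grasp_force: 59.7
```

>>> step_arm(
  series=[
    {"x": 0, "y": 0, "z": 0, "wx": 0, "wy": 0, "wz": 0.1, "claw": -1},
    {"x": 0, "y": 0, "z": 0, "wx": 0, "wy": 0, "wz": 0.24, "claw": -1},
    {"x": 0, "y": 0, "z": 0, "wx": 0, "wy": 0, "wz": 0.38, "claw": -1},
    {"x": 0, "y": 0, "z": 0, "wx": 0, "wy": 0, "wz": 0.52, "claw": -1},
    {"x": 0, "y": 0, "z": 0, "wx": 0, "wy": 0, "wz": 0.66, "claw": -1},
    {"x": 0, "y": 0, "z": 0, "wx": 0, "wy": 0, "wz": 0.8, "claw": -1},
    {"x": 0, "y": 0, "z": 0, "wx": 0, "wy": 0, "wz": 0.92, "claw": -1},
    {"x": 0, "y": 0, "z": 0, "wx": 0, "wy": 0, "wz": 1, "claw": -1},
    {"x": 0, "y": 0, "z": 0, "wx": 0, "wy": 0, "wz": 1, "claw": -1},
  ],
)

```text
clock: 59.68
tool_pos: [0.5543, -0.0323, 0.1166]
ee_rot: [3.141, 0.001, 1.95]
force: [-2.2, -1.5, 7.4]
width: 0.116
grasp_force: 59.8
```

>>> step_arm(
  series=[
    {"x": 0, "y": 0, "z": 0, "wx": 0, "wy": 0, "wz": 0.1, "claw": -1},
    {"x": 0, "y": 0, "z": 0, "wx": 0, "wy": 0, "wz": 0.22, "claw": -1},
    {"x": 0, "y": 0, "z": 0, "wx": 0, "wy": 0, "wz": 0.34, "claw": -1},
    {"x": 0, "y": 0, "z": 0, "wx": 0, "wy": 0, "wz": 0.46, "claw": -1},
    {"x": 0, "y": 0, "z": 0, "wx": 0, "wy": 0, "wz": 0.58, "claw": -1},
    {"x": 0, "y": 0, "z": 0, "wx": 0, "wy": 0, "wz": 0.68, "claw": -1},
    {"x": 0, "y": 0, "z": 0, "wx": 0, "wy": 0, "wz": 0.77, "claw": -1},
    {"x": 0, "y": 0, "z": 0, "wx": 0, "wy": 0, "wz": 0.84, "claw": -1},
    {"x": 0, "y": 0, "z": 0, "wx": 0, "wy": 0, "wz": 0.89, "claw": -1},
    {"x": 0, "y": 0, "z": 0, "wx": 0, "wy": 0, "wz": 0.92, "claw": -1},
    {"x": 0, "y": 0, "z": 0, "wx": 0, "wy": 0, "wz": 0.92, "claw": -1},
  ],
)

```text
clock: 60.6
tool_pos: [0.554, -0.0323, 0.1166]
ee_rot: [3.141, 0.0, 1.23]
force: [-3.2, -1.4, 8.1]
width: 0.122
grasp_force: 59.9
```

```bash
python3 cv.py .1; python3 -c "
from workcell import r
print(r.observe()['ft_torque'].round(3))"
```

```text
60.6 [ 0.554  -0.0323  0.1166] [1.7997e+02 2.0000e-02 7.0470e+01] F [-3.2 -1.4  8.1] w 10.4 g 59.9 j [-0.06  0.34 -0.13  1.1  -0.    1.85]
top None (array([480.7,   4.3]), array([1425. ,  740.5]), 88.5, 8586) slopes [0.008 0.005] z 0.1034
side 0.74 (array([552.6, -31.9]), array([265.8, 127.7]), 79.0, 3764) slopes [ 0.007 -0.003] z 0.0994
wrist 0.89 (array([559.3,  -5.1]), array([207.7, 120.8]), 79.2, 83238) slopes [-0.001  0.002] z 0.0994
[-0.25   0.77   0.141]
```

>>> step_arm(
  series=[
    {"x": 0, "y": 0, "z": 0, "wx": 0, "wy": 0, "wz": 0, "claw": -0.6},
    {"x": 0, "y": 0, "z": 0, "wx": 0, "wy": 0, "wz": 0, "claw": -0.2},
    {"x": 0, "y": 0, "z": 0, "wx": 0, "wy": 0, "wz": 0, "claw": 0},
    {"x": 0, "y": 0, "z": -0.05, "wx": 0, "wy": 0, "wz": 0, "claw": 0},
    {"x": 0, "y": 0, "z": -0.15, "wx": 0, "wy": 0, "wz": 0, "claw": 0},
    {"x": 0, "y": 0, "z": -0.3, "wx": 0, "wy": 0, "wz": 0, "claw": 0},
    {"x": 0, "y": 0, "z": -0.6, "wx": 0, "wy": 0, "wz": 0, "claw": 0},
    {"x": 0, "y": 0, "z": -0.6, "wx": 0, "wy": 0, "wz": 0, "claw": 0},
    {"x": 0, "y": 0, "z": -0.6, "wx": 0, "wy": 0, "wz": 0, "claw": 0},
    {"x": 0, "y": 0, "z": -0.6, "wx": 0, "wy": 0, "wz": 0, "claw": 0},
  ],
)

```text
clock: 61.73
tool_pos: [0.5553, -0.032, 0.2676]
ee_rot: [3.138, -0.001, 1.231]
force: [-0.3, 0.1, -0.7]
width: 0.5
grasp_force: 0.0
```

```bash
python3 bar.py; python3 cv.py .1
python3 - <<'E'
from h import *
cv2.imwrite("pics/end.png",optics.get_image("side")["img"][100:400,100:500,::-1])
E
```

```text
61.73 [ 0.5553 -0.032   0.2676] [ 1.798e+02 -8.000e-02  7.056e+01] F [-0.3  0.1 -0.7] w 42.5 g 0.0 j [-0.06  0.28  0.18  1.47  0.    1.85]
bar (array([554.8, -30.1]), array([63. , 11.7]), 70.8, 1250) 0.14495502805865682
61.78 [ 0.5544 -0.0319  0.2658] [ 1.7997e+02 -3.0000e-02  7.0560e+01] F [ 0.2  0.4 -0.7] w 42.3 g 0.0 j [-0.06  0.28  0.17  1.46  0.    1.85]
top 0.88 (array([571.7,  48.4]), array([ 94.3, 121.1]), 78.9, 2432) slopes [ 0.    -0.002] z 0.1003
side 0.74 (array([556.8, -31.8]), array([262.9, 134.7]), 79.1, 3875) slopes [ 0.006 -0.003] z 0.0995
wrist 0.65 (array([554.8, -30.5]), array([260.4, 120.3]), 79.0, 38008) slopes [0.    0.002] z 0.0993
```

View pics/end.png

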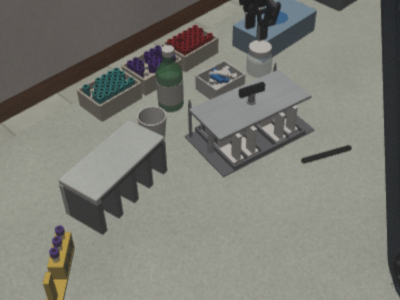

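The cover is flat and square on the tray at (250,105), the racks are standing beneath it, and the bay is empty. The bar heading of 70.8° puts the nut at about 8.0 rad, and the bystanders are where they were.

```bash
python3 -c "
from workcell import r
print(r.sign_off())"
```

```text
the job is handed in; nothing more can be done
None
```

Job handed in at about 62 s of the 210 s allowed: all four racks stand flat in the tray lanes, the cover rests square on its posts, and the wing nut measures about 8.0 rad (snug); the hand-in call gave no verdict.

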